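# Refit the swab tray on its sloping console, load it and close the hood

### The job

The blue swab tray has been washed: hang it back on the sloping white console, keyholes over the two screw heads until it lies flat on the slope, then slide it down the slope until the red lock pin springs up behind its top edge. Then take the sealed swab pack from the open front of the table (not the one by the wall), lay it in the tray's trough, lengthwise, let go of it, and last lower the clear hood until it is fully shut, without letting it slam. Leave the blue carton, the tape and the label roll where they are.

Things in the scene. Friction and masses are not known exactly. Their poses are not given: they have to be found in the camera images.
- console: White wedge-shaped plastic console, fixed, 152 mm deep (x), 220 mm wide (y), 42 mm high in front, 113 mm at the back; its flat top slopes up from front to back at 25 degrees (0.436 rad). Origin: centre of the underside; x points from low front to high back, z up.
- mount: The sloping face (grey panel) as a frame fixed to the console: z square out of the slope, leaning 25 degrees to the low front; x straight up the slope; y along the width. Origin on the face, 12 mm in front of and 72 mm above the console's origin: exactly where the tray's origin lies when locked, axes parallel. The face runs from x = -70 to +98 mm.
- screw_left (a point): Foot of the left steel screw on the face, at mount x = 34, y = +60 mm. It stands square to the face: shank 6 mm in diameter, round head 16 mm in diameter, underside of the head 6.5 mm and top 10 mm above the face.
- screw_right (a point): Foot of the right screw, same as the left, at mount x = 34, y = -60 mm.
- lock_pin (a joint): Red spring pin, 12 mm in diameter, standing 6.5 mm out of the face at mount x = 58.8, y = 0 mm. Value: how far it is pressed in, m: 0 standing out, 0.0065 flush (about 2 N). The tray laid over the screw heads presses it in; once the tray has slid 20 mm down the slope it springs up behind the tray's top edge and locks it.
- tray: Blue plastic tray, loose, 0.14 to 0.24 kg: flat plate, x = -58 to +52, y = -95 to +95 mm, 4 mm thick, upper side up on the table at the start. Origin: on its underside; x points to the keyhole edge (up the slope when fitted), y to its left, z out of its upper side. Laid over the screw heads its origin is at mount x = +20 mm; from there it slides 20 mm towards -x.
- keyhole_left (a point): Centre, on the underside, of the left keyhole's round hole: tray x = 14, y = +60 mm, 22 mm in diameter. A throat tapers from it into a slot 10 mm wide that leads towards tray +x and ends at x = 37.5 mm.
- keyhole_right (a point): The same for the right keyhole, at tray x = 14, y = -60 mm.
- tray_rail (a point): Middle of the top of the tray's upright pull rail, at tray x = 12, y = 0, z = 40 mm. The rail is a plain bar 12 mm thick (tray x), 44 mm long (tray y), from the plate up to here: grip it across its thickness.
- tray_trough (a point): On the trough's floor, where the pack's middle belongs (some mm either way will do): tray x = -36, y = 0, z = 4 mm. Lip 14 mm high (from the underside) at x = -58 to -54 mm, with a thumb notch without lip at y = -28 to +28 mm; end walls as high at y = -95 to -91 and 91 to 95 mm; towards +x the trough is open to the rail.
- swab_pack: Sealed swab pack, white with a green end, loose, on the open front part of the table: 22 mm (x) by 165 mm (y) by 8 mm thick. Origin: centre of its underside. It belongs flat on the trough's floor, its length along tray y, mid-way between the end walls, at or near the lip; either way round.
- hood (a joint): Clear hood in a grey frame, hinged along the top of the slope. Value: 0 shut, grows as it opens, starts at 1.75 to 1.9 rad (panel about upright above the back of the slope). The stiff hinge holds it wherever it is left; about 2.5 N at the free edge moves it, pushed from the panel's outer (back) side.
- hood_hinge (a point): Mid-point of the hood's hinge axis, at mount x = 90, y = 0, z = 6 mm. The axis runs along mount y; opening swings the free edge up and to the back. A turn by +q about +y of the shut hood gives its place at joint value q.
- hood_tab (a point): On the outer (top when shut) side of the lift tab at the hood's free edge, mid-width. Shut, it lies 165 mm down the slope from the hinge axis and 53 mm square above it. The tab is 64 mm wide, 6 mm thick, ends 172 mm from the hinge; the panel, 212 mm wide, runs level with it from 156 to 3 mm from the hinge; sides and front wall reach down to the slope.
- lancet_box: Blue and white carton on the table, 52 x 92 x 47 mm, a bystander. Origin: centre of its underside.
- tape_roll: Brown roll of tape lying flat on the table, 93 mm across, 48 mm high, a bystander. Origin: centre of its underside.
- label_roll: Label roll standing on its rim, 62 x 72 x 72 mm, a bystander. Origin: centre of its underside.
Mind the look-alikes: they are no part of the job. What is shaped like the swab_pack but yellow is not meant.

How it is judged (in metres and radians):
On the way, in this order (a step that is already met when the one before it is completed fails the run):
1. the tray lies flat on the slope with both screw heads through its round holes (x of tray in the frame of mount between 0.009 and 0.027 m and y of tray in the frame of mount between -0.005 and 0.005 m and z of tray in the frame of mount between -0.003 and 0.004 m and angle between the z axis of tray and the z axis of mount, either way round below 0.06 rad), for 0.05 s.
2. the tray has slid down the slope, its slots under the screw heads, and the lock pin stands up behind its top edge (x of tray in the frame of mount between -0.004 and 0.003 m and y of tray in the frame of mount between -0.004 and 0.004 m and z of tray in the frame of mount between -0.003 and 0.004 m and angle between the z axis of tray and the z axis of mount, either way round below 0.06 rad and angle between the x axis of tray and the x axis of mount, either way round below 0.06 rad and value of joint lock_pin below 0.002 m), for 0.2 s.
3. the swab pack lies flat and lengthwise in the trough of the locked tray, let go (all of step 2 and x of swab_pack in the frame of tray between -0.049 and -0.008 m and y of swab_pack in the frame of tray between -0.012 and 0.012 m and z of swab_pack in the frame of tray between 0.001 and 0.008 m and angle between the y axis of swab_pack and the y axis of tray, either way round below 0.17 rad and angle between the z axis of swab_pack and the z axis of tray, either way round below 0.12 rad and contact force between the fingers and swab_pack below 0.05 N), for 0.2 s.
At the end, for the whole second after the job is handed in: Tray locked: its origin within 4 mm of the mount's (+3 mm up the slope), parallel to 0.06 rad, lock pin pressed under 2 mm; swab pack flat in the trough, 8 to 49 mm below the tray's origin, within 12 mm of mid-width, along it to 0.17 rad; both let go and at rest; hood shut to 0.05 rad (all of step 3 and linear speed of each of tray, swab_pack below 0.02 m/s and value of joint hood below 0.05 rad); the robot touches nothing.
It fails at once if the blue carton is moved more than 3 cm (distance of lancet_box from where it was at the start of the episode above 0.03 m).
It fails at once if the tape roll is moved more than 3 cm (distance of tape_roll from where it was at the start of the episode above 0.03 m).
It fails at once if the label roll is moved more than 3 cm (distance of label_roll from where it was at the start of the episode above 0.03 m).
It fails at once if the hood is let slam (faster than 3 rad/s) (velocity of joint hood below -3 rad/s).
It also fails if it takes over 72 s, if anything falls off the work surface, if the arm or the gripper's body presses on something with over 40 N, if the wrist force passes 120 N, or if a joint passes its speed limit or range.

### The arm

A 6-joint arm with a two-finger parallel gripper is mounted at the origin on a cart in front of the work surface, level with it; the furniture and walls round the work are solid. World frame = base frame: x ahead of the robot, y to its left, z up, the work surface at z = 0. Lengths are in m, angles in degrees, forces in N, time in s.
With the tool pointing down it reaches from about 0.35 to 0.875 m from the base axis. Payload 4.2 kg.
Tool frame: the origin (TCP) lies midway between the tips of the shut fingers; the grasp point (between the pads) lies 19 mm behind it; z points along the fingers, y is the line along which they close (so a half turn about z gives the same grasp; the last joint's range is limited). The gripper opens to 87 mm and grips with 3 to 60 N. Pads are 19 mm wide; open, the fingers measure 117 mm over their backs; the gripper's body (75 mm by 190 mm) begins 51 mm behind the grasp point.
Start: joints at [-60.069, 22.042, 0.453, 0, -68.411, -14.817], TCP at [0.163, -0.603, 0.223] pointing down, gripper open.
Joint ranges: [-179.83, 179.83], [-69.29, 118.12], [-61.27, 80.66], [-181.25, 117.63], [-171.15, -9.14], [-177.46, 177.46]. Speed limits (degrees/s): [159.86, 159.86, 180, 180, 180, 180].

### API

Orientations are given as a 3x3 rotation matrix whose columns are the frame's x, y, z axes.
In Python, from station import sense, capture, camera_params, finish_job gives the robot as it stands.
- The arm moves only by the tool drive_tool, never from a script. Its argument "rows" is a list of rows, each an object of numbers: "tx", "ty", "tz": the shift along the tool's x, y, z in cm; "ax", "ay", "az": the turn, a rotation vector about the tool's x, y, z in rad; "claw": the finger opening in cm, from 0 to 8.7. In form: [{"tx": .., "ty": .., "tz": .., "ax": .., "ay": .., "az": .., "claw": ..}, ...]. A call has 1 to 10 rows; each row shifts and turns the commanded pose from where the row before left it, along the tool's axes as they then stand; what a row does not reach is not made up. A row lasts 1/12 s, in which the tool goes at most 41.7 mm and 7.16 degrees, less where a joint would pass 70% of its speed; a pose out of reach is approached as far as the arm can. A call with a gripper value outside its range is refused whole. The fingers move at their own pace and stop on an object; the grip force is fixed at half the most. Time passes only in rows, so rows that do not move let the fingers close. It gives the time, the measured TCP pose, the force, the opening and the grip force at its end, in the units of the state.
- sense(): the state, without advancing time (a new reading comes with each control period).
- capture(name): name is "scene" or "side" or "wrist"; returns (picture, depth): 384x512x3 uint8, red, green, blue; 384x512 float32, m along the optical axis (not along the pixel's ray), 0 where there is no reading.
- camera_params(name): a dict with "intrinsics" (3x3 intrinsics, pixels), "k1" (the pictures are not rectified: a ray, as slopes to the right and down, at radius r is drawn at 1 + k1 r^2 times it, then the intrinsics apply), "R" (3x3) and "t" (3): a world point X has camera coordinates R X + t; the wrist camera has in their place "tool_from_camera" (4x4, takes a point from camera to tool coordinates, whose origin is the TCP and whose axes are the flange's). Camera axes: x right, y down, z forward; pixel columns grow to the right and rows downward; lengths in m; the calibration is good to about 2 mm. A picture is of the moment at which its call begins: read the wrist's pose just before it. camera_params takes no time and is no camera call.
- finish_job(): hands the job in; it is judged then, once.
The state is a dict: "time_s": time; "joints": joint angles; "joint_velocities": joint speeds; "effort": joint torques, N m; "tcp_pos": TCP position; "ee_rot": TCP orientation; "wrist_force": force on the tool from outside, world axes, zero at the start; "moment": the same for the moment, N m; "gripper_width": opening from 0.0 (shut) to 1.0 (fully open); "gripper_force": force on a finger pad.
Only numpy, scipy, OpenCV 4.12 (cv2) and the standard library are available. Lean on these libraries where they do the work, as an engineer would, in place of code of your own. Each camera call takes 0.05 s, during which the arm holds its last target. There are 200 camera calls.

## Working session

There is one attempt and no reset: what is moved stays moved. The work goes in short steps, Python scripts to look and compute and a tool call to move; the robot and the scene stay as the last step left them, time stands still between calls to the robot, and variables do not carry over. Pictures are saved under pics/ and viewed, at most 10 in all, crops included, and the job is handed in when it is done.

Besides the shell and the picture viewer there is one more tool, called after ">>>" as name([rows], argument=value, ...), one row to a line, values as JSON. drive_tool: Moves the arm, as the interface text tells. Its arguments: {"type":"object","properties":{"rows":{"type":"array"}},"required":["rows"]}

```bash
mkdir -p pics
cat > h.py <<'E'
import numpy as np, cv2, pickle
from station import sense, capture, camera_params
def snap(n):
    s=sense(); im,d=capture(n); p=camera_params(n)
    pickle.dump((s,im,d,p),open(f'{n}.pkl','wb')); return s,im,d,p
def load(n): return pickle.load(open(f'{n}.pkl','rb'))
def pts(n,uv,data=None,plane=None):
    """world points of pixels uv (Nx2), from depth; or from ray/plane z=plane"""
    s,im,d,p=data or load(n); uv=np.asarray(uv,float).reshape(-1,2); K=np.array(p['intrinsics'])
    xy=np.c_[(uv[:,0]-K[0,2])/K[0,0],(uv[:,1]-K[1,2])/K[1,1]]
    u=xy.copy()
    for _ in range(20): u=xy/(1+p['k1']*(u**2).sum(1,keepdims=True))
    if 'R' in p: R=np.array(p['R']).T; c=-R@np.array(p['t'])
    else:
        T=np.array(p['tool_from_camera']); Re=np.array(s['ee_rot']); R=Re@T[:3,:3]; c=Re@T[:3,3]+np.array(s['tcp_pos'])
    ray=np.c_[u,np.ones(len(u))]@R.T
    if plane is not None: k=(plane-c[2])/ray[:,2]
    else: k=d[uv[:,1].round().astype(int),uv[:,0].round().astype(int)]
    return c+ray*k[:,None]
def allpts(n):
    vv,uu=np.mgrid[0:384,0:512]; return pts(n,np.c_[uu.ravel(),vv.ravel()]).reshape(384,512,3)
def save(im,f,s=1): cv2.imwrite('pics/'+f,cv2.resize(im,None,fx=s,fy=s,interpolation=cv2.INTER_CUBIC)[...,::-1])
E
python3 - <<'E'
from h import *
ims=[snap(n)[1] for n in('scene','side','wrist')]
save(ims[0],'a.png',1.55);save(ims[1],'b.png',1.55)
print(sense())
for n in('scene','side','wrist'):print(camera_params(n))
E
```

```text
{'time_s': 0.15, 'joints': array([-6.00684909e+01,  2.20792276e+01,  3.98717597e-01, -1.82663046e-02,
       -6.84109764e+01, -1.48174738e+01]), 'joint_velocities': array([ 0.14766792, -0.17659408,  0.23466013,  0.08394314,  0.00639683,
        0.02748969]), 'effort': array([-9.58724922e-04, -3.91051447e+01,  1.87587047e+01,  4.22229186e+00,
        1.24012100e-02, -1.36040553e-04]), 'tcp_pos': array([ 0.16286333, -0.60294917,  0.22173824]), 'ee_rot': array([[-9.65439397e-01, -2.60627090e-01, -5.39803212e-04],
       [-2.60627621e-01,  9.65438189e-01,  1.53166732e-03],
       [ 1.21952638e-04,  1.61941960e-03, -9.99998681e-01]]), 'wrist_force': array([-0.2795186 ,  0.53224862,  0.19816542]), 'moment': array([-0.01615257,  0.01016364,  0.01141557]), 'gripper_force': 0.0, 'gripper_width': 0.9968471005694987}
{'intrinsics': array([[406.5588533 ,   0.        , 260.24151247],
       [  0.        , 406.5588533 , 187.01518336],
       [  0.        ,   0.        ,   1.        ]]), 'k1': -0.029775738486589744, 'R': array([[-0.76537854, -0.64355763, -0.00541009],
       [-0.3706221 ,  0.447619
[... 375 characters left out ...]
[-0.19032275,  0.54702976, -0.81519059],
       [ 0.2646317 , -0.77104455, -0.5791894 ]]), 't': array([0.56775393, 0.16090602, 1.10065708])}
{'intrinsics': array([[270.51541826,   0.        , 254.90734645],
       [  0.        , 270.51541826, 193.73427423],
       [  0.        ,   0.        ,   1.        ]]), 'k1': 0.012732059566263073, 'tool_from_camera': array([[ 4.04224291e-04, -9.57685832e-01, -2.87815363e-01,
         7.97506033e-02],
       [ 9.99999918e-01,  3.87836654e-04,  1.13957048e-04,
        -1.51144205e-03],
       [ 2.49029678e-06, -2.87815385e-01,  9.57685911e-01,
        -1.61746287e-01],
       [ 0.00000000e+00,  0.00000000e+00,  0.00000000e+00,
         1.00000000e+00]])}
```

View pics/a.png

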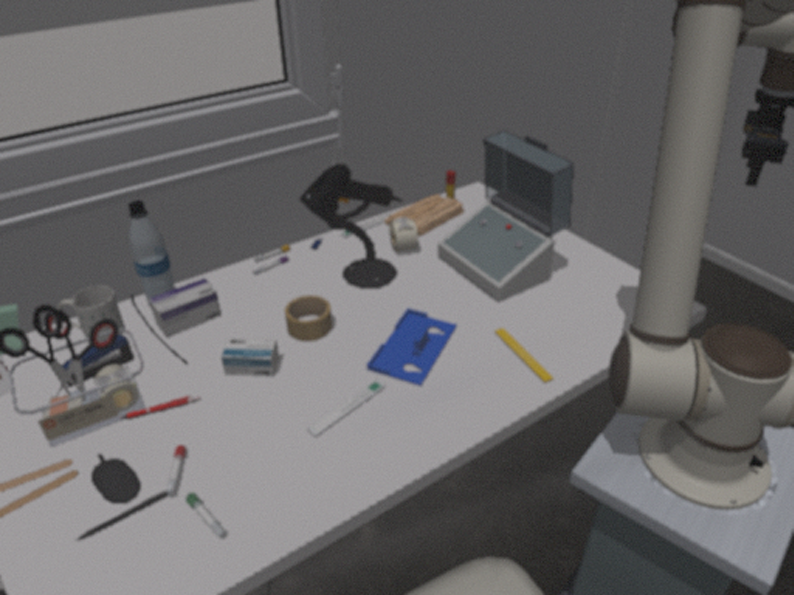

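View pics/b.png

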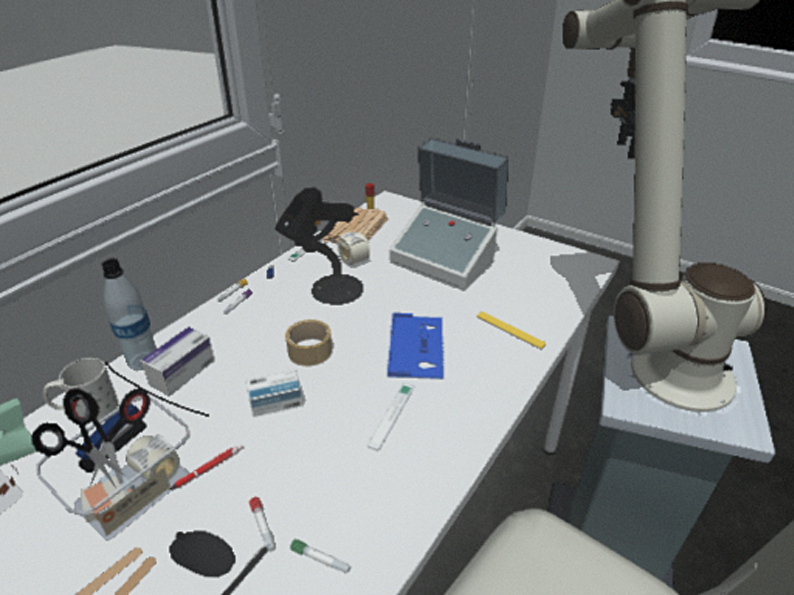

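Scene picture a.png: the console is at about (495,250), the tray at (412,347) and the carton at (250,357). The tape is at (308,318) and the label roll at (404,234). Three things have the pack's shape: white with green end at (346,408) on the open front, a yellow one at (523,354), and another by the wall at about (365,230). The first fits the description: white, green end, open front. Picture b.png agrees, with the pack at (391,415), tray at (416,346), screws at (427,223) and (467,237), and pin at (452,223).

Run:
```python
from h import *
np.set_printoptions(precision=4,suppress=True)
for n,P in (('side',dict(scrA=(427,223),scrB=(467,237),pin=(452,223),packg=(405,388),packw=(378,440),packm=(391,415),trayc=(416,346),rail=(424,340),khA=(427,328),khB=(427,366),label=(353,247),box=(275,392),tape=(309,342),yel=(511,330))),
 ('scene',dict(scrA=(483,224),scrB=(521,246),pin=(508,226),packm=(346,408),trayc=(405,352),rail=(420,344),khA=(437,331),khB=(412,368),box=(250,357)))):
    for k,v in P.items(): print(n,k,pts(n,np.array(v)/1.55)[0])
# blue tray, red pin clusters
import cv2
for n in('side','scene'):
    s,im,d,p=load(n); W=allpts(n); hsv=cv2.cvtColor(im,cv2.COLOR_RGB2HSV)
    m=(hsv[...,0]>105)&(hsv[...,0]<128)&(hsv[...,1]>150)&(d>0)
    nl,L,st,_=cv2.connectedComponentsWithStats(m.astype(np.uint8)); i=1+st[1:,4].argmax(); q=W[L==i]
    for lo,hi in((-.01,.009),(.025,.06)):
        a=q[(q[:,2]>lo)&(q[:,2]<hi)]; print(n,'tray',len(a),a.mean(0),cv2.minAreaRect((a[:,:2]*1000).astype(np.float32)))
    # slope plane normal
    v,u=np.array([(223+237)/2,(427+467)/2])/1.55
c=cv2.hconcat([cv2.resize(load('side')[1][110:190,230:330],(400,320),interpolation=cv2.INTER_CUBIC),cv2.resize(load('side')[1][240:295,230:275],(262,320),interpolation=cv2.INTER_CUBIC)])
save(c,'c.png')
```

```text
side scrA [ 0.6076 -0.2623  0.0958]
side scrB [ 0.4976 -0.2284  0.0947]
side pin [ 0.5473 -0.2771  0.0991]
side packg [0.5059 0.2189 0.0083]
side packw [0.5092 0.3555 0.0121]
side packm [0.5092 0.289  0.0055]
side trayc [0.5232 0.0938 0.0057]
side rail [0.5042 0.1029 0.0344]
side khA [0.5067 0.0742 0.0428]
side khB [ 0.4865  0.1373 -0.001 ]
side label [ 0.7628 -0.1513  0.0582]
side box [0.7102 0.34   0.0448]
side tape [0.7398 0.1506 0.0015]
side yel [ 0.346  -0.0192  0.0085]
scene scrA [ 0.6119 -0.2658  0.087 ]
scene scrB [ 0.4949 -0.2392  0.0865]
scene pin [ 0.5526 -0.276   0.0989]
scene packm [0.5066 0.2959 0.0097]
scene trayc [0.5269 0.114  0.0032]
scene rail [0.503  0.0982 0.026 ]
scene khA [0.5206 0.0216 0.0003]
scene khB [ 0.4911  0.1365 -0.0012]
scene box [0.7066 0.3374 0.0409]
side tray 1022 [0.5249 0.0918 0.0049] ((525.645263671875, 87.43038177490234), (104.6869888305664, 187.77735900878906), 16.448204040527344)
side tray 31 [0.5086 0.088  0.0402] ((509.9996032714844, 85.25131225585938), (9.72093677520752, 39.739410400390625), 17.576051712036133)
scene tray 960 [0.5297 0.0931 0.003 ] ((527.5409545898438, 88.5416488647461), (102.90950012207031, 190.0749053955078), 16.380809783935547)
scene tray 21 [0.5137 0.0841 0.0379] ((514.1297607421875, 83.47493743896484), (6.672071933746338, 42.550086975097656), 18.80035400390625)
```

View pics/c.png

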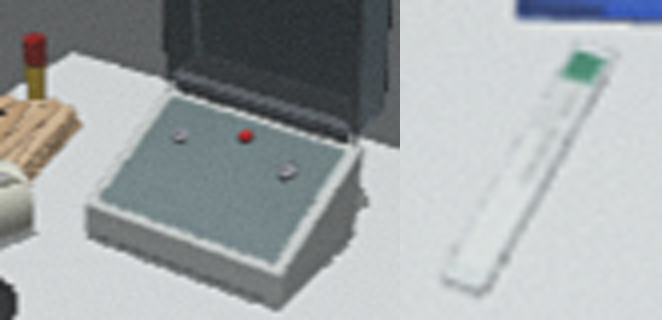

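The crop shows the meant pack, with its green end at (583,65) and white body to (465,285). It sits just in front of the tray. Next I move over the console and tray for wrist views.

```bash
cat > plan.py <<'E'
import numpy as np
from scipy.linalg import expm,logm
from scipy.spatial.transform import Rotation as Ro
from station import sense
def frame(zdir,yaw):
    "tool frame with z=zdir, y as near as possible to heading yaw (deg)"
    z=np.array(zdir,float);z/=np.linalg.norm(z); y=np.array([np.cos(np.radians(yaw)),np.sin(np.radians(yaw)),0]); y-=z*(y@z); y/=np.linalg.norm(y)
    return np.c_[np.cross(y,z),y,z]
def plan(p,R,n,s=None,start=None):
    if start is None:
        s=s or sense(); p0,R0=np.array(s['tcp_pos']),np.array(s['ee_rot'])
    else: p0,R0=start
    T0=np.eye(4);T0[:3,:3]=Ro.from_matrix(R0).as_matrix();T0[:3,3]=p0
    T=np.eye(4);T[:3,:3]=R;T[:3,3]=p
    X=np.real(logm(np.linalg.inv(T0)@T))/n; E=expm(X)
    t=E[:3,3]*100; a=Ro.from_matrix(E[:3,:3]).as_rotvec()
    print(n,'rows t(cm)',t.round(3),'a',a.round(4),'|t|',round(np.linalg.norm(t),2),'|a|',round(np.linalg.norm(a),3))
E
python3 - <<'E'
from plan import *
s=sense()
p=s['tcp_pos']+[0,0,.2]
plan((.50,-.12,p[2]),frame((0,0,-1),196.4),18,start=(p,s['ee_rot']))
E
```

```text
18 rows t(cm) [-3.639 -0.199  0.   ] a [ 0.0001  0.0001 -0.0885] |t| 3.64 |a| 0.089
```

>>> drive_tool([
  {"tz": -4},
  {"tz": -4},
  {"tz": -4},
  {"tz": -4},
  {"tz": -4},
])

```text
invalid input at $.rows[0]: expected keys tx, ty, tz, ax, ay, az, claw
```

>>> drive_tool([
  {"tx": 0, "ty": 0, "tz": -4, "ax": 0, "ay": 0, "az": 0, "claw": 8.7},
  {"tx": 0, "ty": 0, "tz": -4, "ax": 0, "ay": 0, "az": 0, "claw": 8.7},
  {"tx": 0, "ty": 0, "tz": -4, "ax": 0, "ay": 0, "az": 0, "claw": 8.7},
  {"tx": 0, "ty": 0, "tz": -4, "ax": 0, "ay": 0, "az": 0, "claw": 8.7},
  {"tx": 0, "ty": 0, "tz": -4, "ax": 0, "ay": 0, "az": 0, "claw": 8.7},
  {"tx": -3.64, "ty": -0.2, "tz": 0, "ax": 0, "ay": 0, "az": -0.0885, "claw": 8.7},
  {"tx": -3.64, "ty": -0.2, "tz": 0, "ax": 0, "ay": 0, "az": -0.0885, "claw": 8.7},
  {"tx": -3.64, "ty": -0.2, "tz": 0, "ax": 0, "ay": 0, "az": -0.0885, "claw": 8.7},
  {"tx": -3.64, "ty": -0.2, "tz": 0, "ax": 0, "ay": 0, "az": -0.0885, "claw": 8.7},
  {"tx": -3.64, "ty": -0.2, "tz": 0, "ax": 0, "ay": 0, "az": -0.0885, "claw": 8.7},
])

```text
time_s: 0.98
tcp_pos: [0.3321, -0.5346, 0.4214]
ee_rot: [[-0.758, -0.652, -0.001], [-0.652, 0.758, 0.001], [-0.0, 0.002, -1.0]]
wrist_force: [0.6, -0.3, -0.4]
gripper_width: 1.0
gripper_force: 0.0
```

>>> drive_tool([
  {"tx": -3.64, "ty": -0.2, "tz": 0, "ax": 0, "ay": 0, "az": -0.0885, "claw": 8.7},
  {"tx": -3.64, "ty": -0.2, "tz": 0, "ax": 0, "ay": 0, "az": -0.0885, "claw": 8.7},
  {"tx": -3.64, "ty": -0.2, "tz": 0, "ax": 0, "ay": 0, "az": -0.0885, "claw": 8.7},
  {"tx": -3.64, "ty": -0.2, "tz": 0, "ax": 0, "ay": 0, "az": -0.0885, "claw": 8.7},
  {"tx": -3.64, "ty": -0.2, "tz": 0, "ax": 0, "ay": 0, "az": -0.0885, "claw": 8.7},
  {"tx": -3.64, "ty": -0.2, "tz": 0, "ax": 0, "ay": 0, "az": -0.0885, "claw": 8.7},
  {"tx": -3.64, "ty": -0.2, "tz": 0, "ax": 0, "ay": 0, "az": -0.0885, "claw": 8.7},
  {"tx": -3.64, "ty": -0.2, "tz": 0, "ax": 0, "ay": 0, "az": -0.0885, "claw": 8.7},
  {"tx": -3.64, "ty": -0.2, "tz": 0, "ax": 0, "ay": 0, "az": -0.0885, "claw": 8.7},
  {"tx": -3.64, "ty": -0.2, "tz": 0, "ax": 0, "ay": 0, "az": -0.0885, "claw": 8.7},
])

```text
time_s: 1.82
tcp_pos: [0.5067, -0.2274, 0.4216]
ee_rot: [[0.025, -1.0, -0.001], [-1.0, -0.025, 0.001], [-0.001, 0.001, -1.0]]
wrist_force: [0.6, 0.6, -0.2]
gripper_width: 1.0
gripper_force: 0.0
```

>>> drive_tool([
  {"tx": -3.64, "ty": -0.2, "tz": 0, "ax": 0, "ay": 0, "az": -0.0885, "claw": 8.7},
  {"tx": -3.64, "ty": -0.2, "tz": 0, "ax": 0, "ay": 0, "az": -0.0885, "claw": 8.7},
  {"tx": -3.64, "ty": -0.2, "tz": 0, "ax": 0, "ay": 0, "az": -0.0885, "claw": 8.7},
  {"tx": 0, "ty": 0, "tz": 4, "ax": 0, "ay": 0, "az": 0, "claw": 8.7},
  {"tx": 0, "ty": 0, "tz": 4, "ax": 0, "ay": 0, "az": 0, "claw": 8.7},
  {"tx": 0, "ty": 0, "tz": 4, "ax": 0, "ay": 0, "az": 0, "claw": 8.7},
  {"tx": 0, "ty": 0, "tz": 0, "ax": 0, "ay": 0, "az": 0, "claw": 8.7},
  {"tx": 0, "ty": 0, "tz": 0, "ax": 0, "ay": 0, "az": 0, "claw": 8.7},
])

```text
time_s: 2.48
tcp_pos: [0.4994, -0.1206, 0.3014]
ee_rot: [[0.282, -0.959, -0.005], [-0.959, -0.282, -0.001], [-0.0, 0.005, -1.0]]
wrist_force: [0.6, 0.3, 1.1]
gripper_width: 0.996
gripper_force: 0.0
```

Run:
```python
from h import *
s,im,d,p=snap('wrist'); print(s['tcp_pos'],s['joints'].round(1),s['ee_rot'].round(3)); save(im,'d.png',1.55)
```

```text
[ 0.49937785 -0.12056465  0.30142443] [  4.6   8.4  -6.9   0.  -74.9  11.8] [[ 0.282 -0.959 -0.005]
 [-0.959 -0.282 -0.001]
 [-0.     0.005 -1.   ]]
```

View pics/d.png

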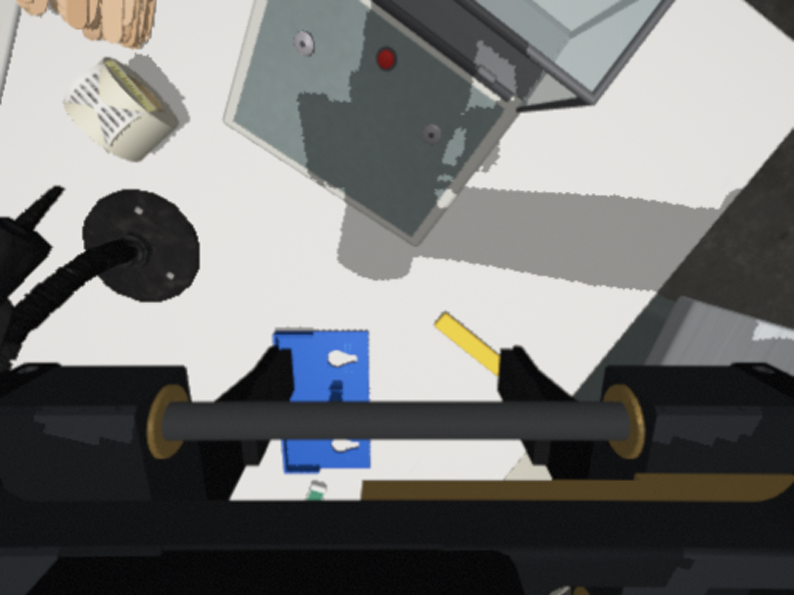

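Wrist picture d.png: left screw head at (304,42), right one at (431,133), pin at (386,58). The tray is below, with its keyholes on the right at (340,357) and (345,444).

```bash
cat > con.py <<'E'
from h import *
np.set_printoptions(precision=4,suppress=True)
s,im,d,p=load('wrist'); C={}
for k,(u,v),z in(('L',(304,42),.0954),('R',(431,133),.0954),('pin',(386,58),.1027)):
    u,v=u/1.55,v/1.55; u0,v0=int(round(u)),int(round(v)); w=10
    c=im[v0-w:v0+w+1,u0-w:u0+w+1].astype(float); med=np.median(np.r_[c[0],c[-1],c[:,0],c[:,-1]],0)
    df=np.abs(c-med).sum(2); m=(df>45).astype(np.uint8)
    n,L,st,ce=cv2.connectedComponentsWithStats(m); i=L[w-1:w+2,w-1:w+2].max()
    uv=ce[i]+[u0-w,v0-w] if i else (u,v)
    C[k]=pts('wrist',uv,plane=z)[0]; print(k,(u,v),'blob',uv,st[i],'plane',C[k],'hand',pts('wrist',(u,v),plane=z)[0],'depth',pts('wrist',uv)[0])
D=C['L']-C['R']; print('dist',np.linalg.norm(D),'yaw y',np.degrees(np.arctan2(D[1],D[0])))
W=allpts('wrist')
# slope plane from face points between the screws
V,U=np.mgrid[40:110,190:290]; q=W[40:110,190:290].reshape(-1,3)
c=(C['L']+C['R'])/2; e=q-c; ok=(np.hypot(e[:,0],e[:,1])<.06)&(abs(e[:,2])<.05)
q=q[ok]; 
for _ in range(3):
    m=q.mean(0); nrm=np.linalg.svd(q-m)[2][2]; nrm*=np.sign(nrm[2]); r=(q-m)@nrm; q=q[abs(r)<2*r.std()+1e-4]
print('plane',m,nrm,'tilt',np.degrees(np.arccos(nrm[2])),'downhill yaw',np.degrees(np.arctan2(nrm[1],nrm[0])),'sd',r.std())
E
python3 con.py
```

```text
L (196.1290322580645, 27.096774193548388) blob [197.5769  26.5096] [  6   2  11  18 104] plane [ 0.6136 -0.2726  0.0954] hand [ 0.6151 -0.2715  0.0954] depth [ 0.6133 -0.2723  0.0967]
R (278.06451612903226, 85.80645161290322) blob [277.7143  87.    ] [ 9 10  3  3  7] plane [ 0.5015 -0.236   0.0954] hand [ 0.5015 -0.2374  0.0954] depth [ 0.5015 -0.2361  0.0945]
pin (249.03225806451613, 37.41935483870968) blob [249.0116  37.5174] [  4   3  13  16 172] plane [ 0.5512 -0.2773  0.1027] hand [ 0.5512 -0.2774  0.1027] depth [ 0.5512 -0.2773  0.1026]
dist 0.11791250561383282 yaw y -18.082476632845065
plane [ 0.5537 -0.2425  0.0806] [0.1172 0.4094 0.9048] tilt 25.201772584511417 downhill yaw 74.01967530907667 sd 0.0006959256813178848
```

>>> drive_tool([
  {"tx": -3.48, "ty": -0.78, "tz": 1.1, "ax": 0, "ay": 0, "az": 0, "claw": 8.7},
  {"tx": -3.48, "ty": -0.78, "tz": 1.1, "ax": 0, "ay": 0, "az": 0, "claw": 8.7},
  {"tx": -3.48, "ty": -0.78, "tz": 1.1, "ax": 0, "ay": 0, "az": 0, "claw": 8.7},
  {"tx": -3.48, "ty": -0.78, "tz": 1.1, "ax": 0, "ay": 0, "az": 0, "claw": 8.7},
  {"tx": -3.48, "ty": -0.78, "tz": 1.1, "ax": 0, "ay": 0, "az": 0, "claw": 8.7},
  {"tx": -3.48, "ty": -0.78, "tz": 1.1, "ax": 0, "ay": 0, "az": 0, "claw": 8.7},
  {"tx": -3.48, "ty": -0.78, "tz": 1.1, "ax": 0, "ay": 0, "az": 0, "claw": 8.7},
  {"tx": -3.48, "ty": -0.78, "tz": 1.1, "ax": 0, "ay": 0, "az": 0, "claw": 8.7},
  {"tx": -3.48, "ty": -0.78, "tz": 1.2, "ax": 0, "ay": 0, "az": 0, "claw": 8.7},
  {"tx": 0, "ty": 0, "tz": 0, "ax": 0, "ay": 0, "az": 0, "claw": 8.7},
])

```text
time_s: 3.37
tcp_pos: [0.4814, 0.206, 0.2043]
ee_rot: [[0.287, -0.958, 0.005], [-0.958, -0.287, 0.004], [-0.002, -0.005, -1.0]]
wrist_force: [0.4, -0.3, -0.4]
gripper_width: 0.998
gripper_force: 0.0
```

```bash
cp wrist.pkl wrist_console.pkl
python3 - <<'E'
from h import *
s,im,d,p=snap('wrist'); print(s['tcp_pos'],s['joints'].round(1)); save(im,'e.png',1.55)
W=allpts('wrist'); hsv=cv2.cvtColor(im,cv2.COLOR_RGB2HSV)
m=(hsv[...,0]>105)&(hsv[...,0]<128)&(hsv[...,1]>130)&(d>0)
q=W[m]
for lo,hi in((-.01,.009),(.034,.046)):
    a=q[(q[:,2]>lo)&(q[:,2]<hi)]; print('tray',len(a),a.mean(0),cv2.minAreaRect((a[:,:2]*1000).astype(np.float32)))
E
```

```text
[0.48141915 0.20602363 0.2042985 ] [ 40.9  12.9 -15.5   0.  -61.3 -24.3]
tray 11452 [0.52792993 0.08972247 0.00358273] ((525.2540283203125, 94.79598236083984), (108.66484069824219, 169.04971313476562), 16.282007217407227)
tray 463 [0.51397996 0.08186758 0.03904943] ((514.0231323242188, 81.74215698242188), (11.906096458435059, 43.43750762939453), 15.502869606018066)
```

View pics/e.png

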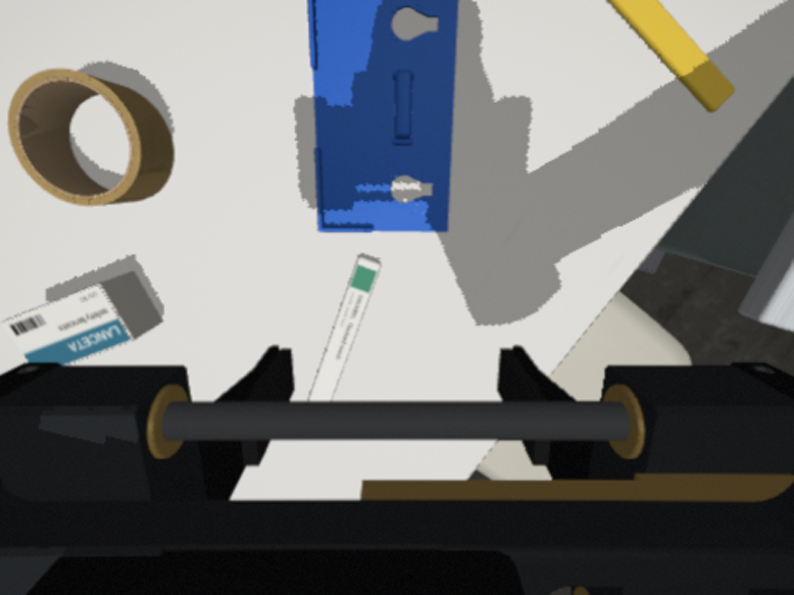

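Wrist picture e.png: rail top at (403,105), keyholes at (412,22) and (408,188). The green end of the pack is at (366,275), pointing towards the tray. Now I take the tray by its rail.

Run:
```python
from plan import *
plan((.514,.0818,.08),frame((0,0,-1),196.2),5)
```

```text
5 rows t(cm) [2.53  0.077 2.5  ] a [-0.0011  0.0003  0.0015] |t| 3.56 |a| 0.002
```

>>> drive_tool([
  {"tx": 2.53, "ty": 0.08, "tz": 2.5, "ax": -0.001, "ay": 0, "az": 0.0015, "claw": 5},
  {"tx": 2.53, "ty": 0.08, "tz": 2.5, "ax": -0.001, "ay": 0, "az": 0.0015, "claw": 5},
  {"tx": 2.53, "ty": 0.08, "tz": 2.5, "ax": -0.001, "ay": 0, "az": 0.0015, "claw": 5},
  {"tx": 2.53, "ty": 0.08, "tz": 2.5, "ax": -0.001, "ay": 0, "az": 0.0015, "claw": 5},
  {"tx": 2.53, "ty": 0.08, "tz": 2.5, "ax": -0.001, "ay": 0, "az": 0.0015, "claw": 5},
  {"tx": 0, "ty": 0, "tz": 0, "ax": 0, "ay": 0, "az": 0, "claw": 5},
  {"tx": 0, "ty": 0, "tz": 0, "ax": 0, "ay": 0, "az": 0, "claw": 5},
  {"tx": 0, "ty": 0, "tz": 0, "ax": 0, "ay": 0, "az": 0, "claw": 5},
])

```text
time_s: 4.08
tcp_pos: [0.5135, 0.0778, 0.0801]
ee_rot: [[0.274, -0.962, 0.001], [-0.962, -0.274, 0.0], [-0.0, -0.001, -1.0]]
wrist_force: [-0.2, -0.2, 0.7]
gripper_width: 0.584
gripper_force: 0.0
```

Run:
```python
from plan import *
print(sense()['tcp_pos'],sense()['gripper_width'])
plan((.514,.0818,.012),frame((0,0,-1),196.2),4)
```

```text
[0.5135166  0.07780361 0.0800765 ] 0.584412241301474
4 rows t(cm) [-0.092 -0.038  1.702] a [-0.0002  0.     -0.0012] |t| 1.7 |a| 0.001
```

>>> drive_tool([
  {"tx": -0.09, "ty": -0.04, "tz": 1.7, "ax": 0, "ay": 0, "az": -0.001, "claw": 5},
  {"tx": -0.09, "ty": -0.04, "tz": 1.7, "ax": 0, "ay": 0, "az": -0.001, "claw": 5},
  {"tx": -0.09, "ty": -0.04, "tz": 1.7, "ax": 0, "ay": 0, "az": -0.001, "claw": 5},
  {"tx": -0.09, "ty": -0.04, "tz": 1.7, "ax": 0, "ay": 0, "az": -0.001, "claw": 5},
  {"tx": 0, "ty": 0, "tz": 0, "ax": 0, "ay": 0, "az": 0, "claw": 5},
  {"tx": 0, "ty": 0, "tz": 0, "ax": 0, "ay": 0, "az": 0, "claw": 0},
  {"tx": 0, "ty": 0, "tz": 0, "ax": 0, "ay": 0, "az": 0, "claw": 0},
  {"tx": 0, "ty": 0, "tz": 0, "ax": 0, "ay": 0, "az": 0, "claw": 0},
  {"tx": 0, "ty": 0, "tz": 0, "ax": 0, "ay": 0, "az": 0, "claw": 0},
  {"tx": 0, "ty": 0, "tz": 0, "ax": 0, "ay": 0, "az": 0, "claw": 0},
])

```text
time_s: 4.92
tcp_pos: [0.5114, 0.0814, 0.0106]
ee_rot: [[0.279, -0.96, -0.003], [-0.96, -0.279, -0.001], [-0.0, 0.003, -1.0]]
wrist_force: [-0.3, -0.5, -0.2]
gripper_width: 0.283
gripper_force: 0.0
```

```bash
cat > mount.py <<'E'
import numpy as np
from plan import *
c,s_=np.cos(np.radians(25)),np.sin(np.radians(25))
yaw=np.radians(-106.2); O=np.array([.5655,-.2290,.0722])
h=np.array([np.cos(yaw),np.sin(yaw),0])
MX=c*h+[0,0,s_]; MZ=-s_*h+[0,0,c]; MY=np.cross(MZ,MX); M=np.c_[MX,MY,MZ]
RT=np.c_[MY,MX,-MZ]            # tool x=tray y, tool y=tray x
def tcp(x,y,z,zt=.012,g=(.012,0)): # tray origin at mount (x,y,z); rail gripped, TCP zt above tray underside, at tray (g)
    return O+M@np.array([x+g[0],y+g[1],z+zt])
def inm(p): return (M.T@(np.array(p)-O)).round(4)
E
python3 - <<'E'
from mount import *
s=sense();print(s['tcp_pos'],s['gripper_width'],s['gripper_force'],s['ee_rot'].round(4))
for z in(.06,.02): print(tcp(.02,0,z),RT.round(3))
up=s['tcp_pos']+[0,0,.12]
w=np.array([.50,-.08,.30])
plan(up,s['ee_rot'],4)
plan(w,RT,15,start=(up,s['ee_rot']))
plan(tcp(.02,0,.06),RT,6,start=(w,RT))
E
```

```text
[0.51139272 0.08143164 0.01057153] 0.2825663155972567 0.0 [[ 2.789e-01 -9.603e-01 -2.900e-03]
 [-9.603e-01 -2.789e-01 -5.000e-04]
 [-3.000e-04  2.900e-03 -1.000e+00]]
[ 0.56589803 -0.22762998  0.15097795] [[ 0.96  -0.253 -0.118]
 [-0.279 -0.87  -0.406]
 [-0.     0.423 -0.906]]
[ 0.56118176 -0.24386349  0.11472563] [[ 0.96  -0.253 -0.118]
 [-0.279 -0.87  -0.406]
 [-0.     0.423 -0.906]]
4 rows t(cm) [-1.e-03  9.e-03 -3.e+00] a [ 0.  0. -0.] |t| 3.0 |a| 0.0
15 rows t(cm) [ 0.85   1.038 -0.916] a [-0.0264  0.0147 -0.0659] |t| 1.62 |a| 0.072
6 rows t(cm) [1.741 0.814 3.12 ] a [ 0. -0.  0.] |t| 3.66 |a| 0.0
```

>>> drive_tool([
  {"tx": 0, "ty": 0, "tz": 0, "ax": 0, "ay": 0, "az": 0, "claw": 0},
  {"tx": 0, "ty": 0, "tz": 0, "ax": 0, "ay": 0, "az": 0, "claw": 0},
  {"tx": 0, "ty": 0, "tz": 0, "ax": 0, "ay": 0, "az": 0, "claw": 0},
  {"tx": 0, "ty": 0, "tz": 0, "ax": 0, "ay": 0, "az": 0, "claw": 0},
  {"tx": 0, "ty": 0, "tz": 0, "ax": 0, "ay": 0, "az": 0, "claw": 0},
  {"tx": 0, "ty": 0, "tz": 0, "ax": 0, "ay": 0, "az": 0, "claw": 0},
])

```text
time_s: 5.42
tcp_pos: [0.5118, 0.0815, 0.0101]
ee_rot: [[0.279, -0.96, -0.003], [-0.96, -0.279, -0.001], [-0.0, 0.003, -1.0]]
wrist_force: [1.3, 0.1, 4.8]
gripper_width: 0.135
gripper_force: 30.0
```

>>> drive_tool([
  {"tx": 0, "ty": 0, "tz": -3, "ax": 0, "ay": 0, "az": 0, "claw": 0},
  {"tx": 0, "ty": 0, "tz": -3, "ax": 0, "ay": 0, "az": 0, "claw": 0},
  {"tx": 0, "ty": 0, "tz": -3, "ax": 0, "ay": 0, "az": 0, "claw": 0},
  {"tx": 0, "ty": 0, "tz": -3, "ax": 0, "ay": 0, "az": 0, "claw": 0},
  {"tx": 0.85, "ty": 1.04, "tz": -0.92, "ax": -0.0264, "ay": 0.0147, "az": -0.0659, "claw": 0},
  {"tx": 0.85, "ty": 1.04, "tz": -0.92, "ax": -0.0264, "ay": 0.0147, "az": -0.0659, "claw": 0},
  {"tx": 0.85, "ty": 1.04, "tz": -0.92, "ax": -0.0264, "ay": 0.0147, "az": -0.0659, "claw": 0},
  {"tx": 0.85, "ty": 1.04, "tz": -0.92, "ax": -0.0264, "ay": 0.0147, "az": -0.0659, "claw": 0},
  {"tx": 0.85, "ty": 1.04, "tz": -0.92, "ax": -0.0264, "ay": 0.0147, "az": -0.0659, "claw": 0},
  {"tx": 0.85, "ty": 1.04, "tz": -0.92, "ax": -0.0264, "ay": 0.0147, "az": -0.0659, "claw": 0},
])

```text
time_s: 6.25
tcp_pos: [0.4782, 0.0113, 0.1896]
ee_rot: [[0.633, -0.766, -0.109], [-0.772, -0.616, -0.153], [0.05, 0.181, -0.982]]
wrist_force: [0.3, 0.8, -2.5]
gripper_width: 0.137
gripper_force: 30.0
```

>>> drive_tool([
  {"tx": 0.85, "ty": 1.04, "tz": -0.92, "ax": -0.0264, "ay": 0.0147, "az": -0.0659, "claw": 0},
  {"tx": 0.85, "ty": 1.04, "tz": -0.92, "ax": -0.0264, "ay": 0.0147, "az": -0.0659, "claw": 0},
  {"tx": 0.85, "ty": 1.04, "tz": -0.92, "ax": -0.0264, "ay": 0.0147, "az": -0.0659, "claw": 0},
  {"tx": 0.85, "ty": 1.04, "tz": -0.92, "ax": -0.0264, "ay": 0.0147, "az": -0.0659, "claw": 0},
  {"tx": 0.85, "ty": 1.04, "tz": -0.92, "ax": -0.0264, "ay": 0.0147, "az": -0.0659, "claw": 0},
  {"tx": 0.85, "ty": 1.04, "tz": -0.92, "ax": -0.0264, "ay": 0.0147, "az": -0.0659, "claw": 0},
  {"tx": 0.85, "ty": 1.04, "tz": -0.92, "ax": -0.0264, "ay": 0.0147, "az": -0.0659, "claw": 0},
  {"tx": 0.85, "ty": 1.04, "tz": -0.92, "ax": -0.0264, "ay": 0.0147, "az": -0.0659, "claw": 0},
  {"tx": 0.85, "ty": 1.04, "tz": -0.92, "ax": -0.0264, "ay": 0.0147, "az": -0.0659, "claw": 0},
  {"tx": 0, "ty": 0, "tz": 0, "ax": 0, "ay": 0, "az": 0, "claw": 0},
])

```text
time_s: 7.08
tcp_pos: [0.5001, -0.0806, 0.2998]
ee_rot: [[0.96, -0.251, -0.121], [-0.279, -0.87, -0.407], [-0.003, 0.425, -0.905]]
wrist_force: [-0.1, 1.5, -2.0]
gripper_width: 0.136
gripper_force: 30.0
```

>>> drive_tool([
  {"tx": 0, "ty": 0, "tz": 0, "ax": 0, "ay": 0, "az": 0, "claw": 0},
  {"tx": 0, "ty": 0, "tz": 0, "ax": 0, "ay": 0, "az": 0, "claw": 0},
  {"tx": 0, "ty": 0, "tz": 0, "ax": 0, "ay": 0, "az": 0, "claw": 0},
])

```text
time_s: 7.33
tcp_pos: [0.4992, -0.08, 0.2985]
ee_rot: [[0.96, -0.252, -0.122], [-0.28, -0.87, -0.406], [-0.004, 0.424, -0.906]]
wrist_force: [0.0, -0.1, -2.5]
gripper_width: 0.136
gripper_force: 30.0
```

Run:
```python
from mount import *
s=sense();print(s['tcp_pos'],s['joints'].round(1),s['ee_rot'].round(4))
plan(tcp(.02,0,.06,.0101,(.012,-.0004)),RT,7)
plan(tcp(.02,0,.025,.0101,(.012,-.0004)),RT,3,start=(tcp(.02,0,.06,.0101,(.012,-.0004)),RT))
```

```text
[ 0.49921283 -0.08001864  0.29853139] [ 20.9  11.7 -14.5  19.9 -80.3  46.6] [[ 0.9599 -0.2521 -0.1224]
 [-0.2802 -0.8699 -0.4058]
 [-0.0041  0.4238 -0.9057]]
7 rows t(cm) [1.504 0.702 2.678] a [0.0002 0.0006 0.0001] |t| 3.15 |a| 0.001
3 rows t(cm) [ 0.    -0.     1.167] a [ 0. -0.  0.] |t| 1.17 |a| 0.0
```

>>> drive_tool([
  {"tx": 1.5, "ty": 0.7, "tz": 2.68, "ax": 0.0002, "ay": 0.0006, "az": 0.0001, "claw": 0},
  {"tx": 1.5, "ty": 0.7, "tz": 2.68, "ax": 0.0002, "ay": 0.0006, "az": 0.0001, "claw": 0},
  {"tx": 1.5, "ty": 0.7, "tz": 2.68, "ax": 0.0002, "ay": 0.0006, "az": 0.0001, "claw": 0},
  {"tx": 1.5, "ty": 0.7, "tz": 2.68, "ax": 0.0002, "ay": 0.0006, "az": 0.0001, "claw": 0},
  {"tx": 1.5, "ty": 0.7, "tz": 2.68, "ax": 0.0002, "ay": 0.0006, "az": 0.0001, "claw": 0},
  {"tx": 1.5, "ty": 0.7, "tz": 2.68, "ax": 0.0002, "ay": 0.0006, "az": 0.0001, "claw": 0},
  {"tx": 1.5, "ty": 0.7, "tz": 2.68, "ax": 0.0002, "ay": 0.0006, "az": 0.0001, "claw": 0},
  {"tx": 0, "ty": 0, "tz": 0, "ax": 0, "ay": 0, "az": 0, "claw": 0},
  {"tx": 0, "ty": 0, "tz": 0, "ax": 0, "ay": 0, "az": 0, "claw": 0},
  {"tx": 0, "ty": 0, "tz": 0, "ax": 0, "ay": 0, "az": 0, "claw": 0},
])

```text
time_s: 8.17
tcp_pos: [0.5664, -0.2281, 0.1505]
ee_rot: [[0.961, -0.253, -0.116], [-0.278, -0.87, -0.406], [0.002, 0.422, -0.906]]
wrist_force: [0.6, -0.9, -2.5]
gripper_width: 0.134
gripper_force: 30.0
```

Run:
```python
from mount import *
from h import *
s,im,d,p=snap('wrist');print(s['tcp_pos'],inm(s['tcp_pos']),s['joints'].round(1),s['wrist_force'])
i2=snap('side')[1]
plan(tcp(.02,0,.02,.0101,(.012,-.0004)),RT,4)
save(cv2.vconcat([cv2.resize(im,(640,480))[:330],cv2.resize(i2[90:190,210:350],(378,270),interpolation=cv2.INTER_CUBIC).copy() if 0 else np.pad(cv2.resize(i2[90:190,210:350],(378,270),interpolation=cv2.INTER_CUBIC),((0,0),(0,262),(0,0)))]),'f.png')
```

```text
[ 0.56643197 -0.22810101  0.15046338] [0.0321 0.0006 0.0714] [  3.6  25.3 -19.4  28.2 -57.5  52.3] [ 0.56120306 -0.8902271  -2.49652203]
4 rows t(cm) [-0.039  0.004  1.066] a [-0.0003 -0.0012  0.    ] |t| 1.07 |a| 0.001
```

View pics/f.png

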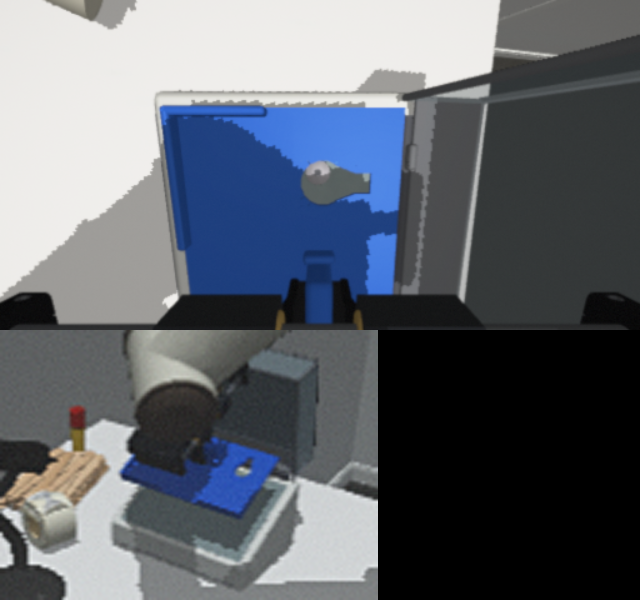

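Picture f.png: the tray is held square above the slope. Through the left keyhole at (322,184) the screw head shows at about (318,172). I check this against the model.

Run:
```python
from mount import *
from h import *
s,im,d,p=load('wrist'); K=p['intrinsics'];T=p['tool_from_camera']
def proj(X):
    t=s['ee_rot'].T@(np.array(X)-s['tcp_pos']); c=T[:3,:3].T@(t-T[:3,3]); u=c[:2]/c[2]; u=u*(1+p['k1']*u@u); return (u*np.diag(K)[:2]+K[:2,2])
def tr(v): return s['tcp_pos']+s['ee_rot']@np.array([v[1]+.0004,v[0]-.012,-(v[2]-.0101)])
F=5; x0,y0=225,115
def q(u): return tuple(int(round(a)) for a in ((u-[x0,y0])*F+F/2))
c=cv2.resize(im[y0:y0+55,x0:x0+85],None,fx=F,fy=F,interpolation=cv2.INTER_CUBIC)
circ=lambda f,r:np.array([f(a,r) for a in np.linspace(0,6.28,40)])
P=np.array([q(proj(tr((.014+.011*np.cos(a),.06+.011*np.sin(a),.004)))) for a in np.linspace(0,6.28,40)]); cv2.polylines(c,[P],True,(255,255,0),1)
P=np.array([q(proj(O+M@[.034+.008*np.cos(a),.06+.008*np.sin(a),.010])) for a in np.linspace(0,6.28,40)]); cv2.polylines(c,[P],True,(0,255,0),1)
print('scale px/mm at head',np.linalg.norm(proj(O+M@[.034,.061,.01])-proj(O+M@[.034,.06,.01])))
save(cv2.hconcat([cv2.resize(im[y0:y0+55,x0:x0+85],None,fx=F,fy=F,interpolation=cv2.INTER_CUBIC)[:,50:375],c[:,50:425]]),'g.png')
```

```text
scale px/mm at head 1.259161611277416
```

View pics/g.png

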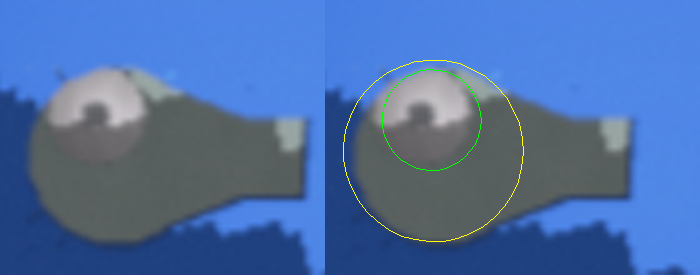

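Picture g.png: compared with the model outlines, the head lies about 1.6 mm down-slope and 1 mm to the left. The hole lies about 1.3 mm up-slope. I shift the tray about 3 mm down-slope and lower it to 16 mm.

>>> drive_tool([
  {"tx": 0, "ty": -0.07, "tz": 1.13, "ax": 0, "ay": -0.001, "az": 0, "claw": 0},
  {"tx": 0.02, "ty": -0.07, "tz": 1.13, "ax": 0, "ay": -0.001, "az": 0, "claw": 0},
  {"tx": 0, "ty": -0.07, "tz": 1.13, "ax": 0, "ay": -0.001, "az": 0, "claw": 0},
  {"tx": 0, "ty": -0.07, "tz": 1.13, "ax": 0, "ay": -0.001, "az": 0, "claw": 0},
  {"tx": 0, "ty": 0, "tz": 0, "ax": 0, "ay": 0, "az": 0, "claw": 0},
  {"tx": 0, "ty": 0, "tz": 0, "ax": 0, "ay": 0, "az": 0, "claw": 0},
  {"tx": 0, "ty": 0, "tz": 0, "ax": 0, "ay": 0, "az": 0, "claw": 0},
])

```text
time_s: 8.85
tcp_pos: [0.5623, -0.2444, 0.1083]
ee_rot: [[0.96, -0.253, -0.119], [-0.28, -0.87, -0.405], [-0.001, 0.422, -0.906]]
wrist_force: [-0.1, -0.2, -2.4]
gripper_width: 0.138
gripper_force: 30.0
```

Run:
```python
from mount import *
from h import *
s,im,d,p=snap('wrist');print(inm(s['tcp_pos']),(RT.T@s['ee_rot']).round(4).tolist(),s['wrist_force'])
F=5; x0,y0=225,105
save(cv2.resize(im[y0:y0+70,x0:x0+100],None,fx=F,fy=F,interpolation=cv2.INTER_CUBIC),'i.png')
```

```text
[0.0295 0.0012 0.0261] [[1.0, -0.0, -0.0013], [0.0, 1.0, -0.0002], [0.0013, 0.0002, 1.0]] [-0.08673275 -0.21689321 -2.35380021]
```

View pics/i.png

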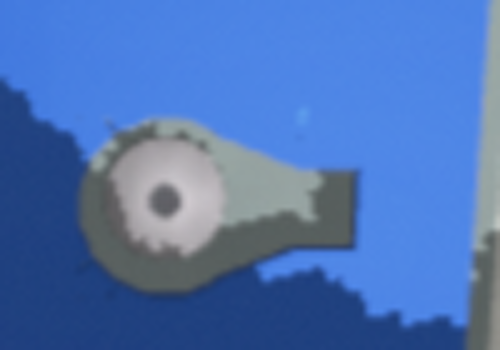

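Picture i.png: the screw head at (165,197) now sits inside the round hole, whose centre is (168,205). After allowing for parallax it is central, so I lower the tray.

>>> drive_tool([
  {"tx": 0, "ty": -0.02, "tz": 0.3, "ax": 0, "ay": 0, "az": 0, "claw": 0},
  {"tx": 0, "ty": -0.02, "tz": 0.3, "ax": 0, "ay": 0, "az": 0, "claw": 0},
  {"tx": 0, "ty": 0, "tz": 0.3, "ax": 0, "ay": 0, "az": 0, "claw": 0},
  {"tx": 0, "ty": 0, "tz": 0.2, "ax": 0, "ay": 0, "az": 0, "claw": 0},
  {"tx": 0, "ty": 0, "tz": 0.2, "ax": 0, "ay": 0, "az": 0, "claw": 0},
  {"tx": 0, "ty": 0, "tz": 0, "ax": 0, "ay": 0, "az": 0, "claw": 0},
  {"tx": 0, "ty": 0, "tz": 0, "ax": 0, "ay": 0, "az": 0, "claw": 0},
  {"tx": 0, "ty": 0, "tz": 0, "ax": 0, "ay": 0, "az": 0, "claw": 0},
])

```text
time_s: 9.57
tcp_pos: [0.5608, -0.2491, 0.0966]
ee_rot: [[0.96, -0.253, -0.119], [-0.279, -0.871, -0.405], [-0.001, 0.422, -0.907]]
wrist_force: [0.8, 1.0, 0.0]
gripper_width: 0.133
gripper_force: 30.0
```

Run:
```python
from mount import *
s=sense();print(inm(s['tcp_pos']),(RT.T@s['ee_rot']).round(4).tolist(),M.T@s['wrist_force'],s['moment'])
```

```text
[0.029  0.0011 0.0134] [[1.0, -0.0001, -0.001], [0.0001, 1.0, -0.0005], [0.001, 0.0005, 1.0]] [-1.09516354  0.48512157  0.54650225] [ 1.14922063 -0.19831178 -0.01779995]
```

>>> drive_tool([
  {"tx": 0, "ty": 0, "tz": 0.1, "ax": 0, "ay": 0, "az": 0, "claw": 0},
  {"tx": 0, "ty": 0, "tz": 0.1, "ax": 0, "ay": 0, "az": 0, "claw": 0},
  {"tx": 0, "ty": 0, "tz": 0.1, "ax": 0, "ay": 0, "az": 0, "claw": 0},
  {"tx": 0, "ty": 0, "tz": 0, "ax": 0, "ay": 0, "az": 0, "claw": 0},
  {"tx": 0, "ty": 0, "tz": 0, "ax": 0, "ay": 0, "az": 0, "claw": 0},
  {"tx": 0, "ty": 0, "tz": 0, "ax": 0, "ay": 0, "az": 0, "claw": 0},
])

```text
time_s: 10.07
tcp_pos: [0.5606, -0.2499, 0.0947]
ee_rot: [[0.96, -0.253, -0.118], [-0.279, -0.87, -0.406], [-0.0, 0.422, -0.906]]
wrist_force: [-1.4, 6.3, 3.6]
gripper_width: 0.135
gripper_force: 30.0
```

Run:
```python
from mount import *
s=sense();print(inm(s['tcp_pos']),M.T@s['wrist_force'],s['moment'])
```

```text
[0.029  0.0011 0.0113] [-3.55609989 -3.11655404  5.64706921] [ 1.72731369  0.47655236 -0.38271561]
```

>>> drive_tool([
  {"tx": 0, "ty": 0, "tz": 0.08, "ax": 0, "ay": 0, "az": 0, "claw": 0},
  {"tx": 0, "ty": 0, "tz": 0.08, "ax": 0, "ay": 0, "az": 0, "claw": 0},
  {"tx": 0, "ty": 0, "tz": 0, "ax": 0, "ay": 0, "az": 0, "claw": 0},
  {"tx": 0, "ty": 0, "tz": 0, "ax": 0, "ay": 0, "az": 0, "claw": 0},
  {"tx": 0, "ty": 0, "tz": 0, "ax": 0, "ay": 0, "az": 0, "claw": 0},
])

```text
time_s: 10.48
tcp_pos: [0.5607, -0.25, 0.0947]
ee_rot: [[0.96, -0.253, -0.117], [-0.279, -0.87, -0.406], [0.001, 0.423, -0.906]]
wrist_force: [-3.9, 11.7, 11.5]
gripper_width: 0.136
gripper_force: 30.0
```

Run:
```python
from mount import *
from h import *
s,im,d,p=snap('wrist');print(inm(s['tcp_pos']),M.T@s['wrist_force'],s['moment'])
W=allpts('wrist'); q=((W-O)@M)
hsv=cv2.cvtColor(im,cv2.COLOR_RGB2HSV); b=(hsv[...,0]>105)&(hsv[...,0]<128)&(hsv[...,1]>130)&(d>0)&(q[...,2]<.02)
for y0 in(.03,.045,.06,.075): 
    m=b&(abs(q[...,1]-y0)<.006); a=q[m]; print('plate z at y',y0,np.median(a[a[:,0]>.03][:,2]),np.median(a[a[:,0]<.0][:,2]),m.sum())
f=(~b)&(hsv[...,1]<90)&(abs(q[...,1])<.1)&(q[...,0]<-.045)&(q[...,0]>-.069)&(d>0)&(abs(q[...,2])<.02); print('face z',np.median(q[f][:,2]),f.sum())
F=4; save(cv2.resize(im[80:190,120:300],None,fx=F,fy=F,interpolation=cv2.INTER_CUBIC),'j.png')
```

```text
[0.029  0.0012 0.0113] [-4.31508303 -7.01842934 14.69855247] [ 2.57421444  1.56945208 -0.98141407]
plate z at y 0.03 0.004151757723787026 0.004147612009577807 3200
plate z at y 0.045 0.004000958898175018 0.00423562525461833 3356
plate z at y 0.06 0.004057805036712079 0.004266935184762564 2562
plate z at y 0.075 0.003995362322498928 0.0042590182462754304 3886
face z 0.0003758750893620515 6379
```

Depth says the plate is flat: its top is at 4.1 mm over a face at 0.4 mm. I ease the press and slide down the slope.

>>> drive_tool([
  {"tx": -0.04, "ty": 0, "tz": -0.12, "ax": 0, "ay": 0, "az": 0, "claw": 0},
  {"tx": 0, "ty": 0, "tz": 0, "ax": 0, "ay": 0, "az": 0, "claw": 0},
  {"tx": 0, "ty": -0.25, "tz": 0, "ax": 0, "ay": 0, "az": 0, "claw": 0},
  {"tx": 0, "ty": -0.25, "tz": 0, "ax": 0, "ay": 0, "az": 0, "claw": 0},
  {"tx": 0, "ty": -0.25, "tz": 0, "ax": 0, "ay": 0, "az": 0, "claw": 0},
  {"tx": 0, "ty": -0.25, "tz": 0, "ax": 0, "ay": 0, "az": 0, "claw": 0},
  {"tx": 0, "ty": -0.25, "tz": 0, "ax": 0, "ay": 0, "az": 0, "claw": 0},
  {"tx": 0, "ty": 0, "tz": 0, "ax": 0, "ay": 0, "az": 0, "claw": 0},
  {"tx": 0, "ty": 0, "tz": 0, "ax": 0, "ay": 0, "az": 0, "claw": 0},
])

```text
time_s: 11.28
tcp_pos: [0.5638, -0.2405, 0.0901]
ee_rot: [[0.96, -0.253, -0.118], [-0.279, -0.869, -0.407], [0.001, 0.424, -0.906]]
wrist_force: [-0.9, 0.8, 7.9]
gripper_width: 0.138
gripper_force: 30.0
```

Run:
```python
from mount import *
s=sense();print(inm(s['tcp_pos']),M.T@s['wrist_force'],s['moment'],(RT.T@s['ee_rot']).round(4).tolist())
```

```text
[0.018  0.0015 0.0113] [ 2.89272257 -1.06426366  7.37128734] [ 0.05538714  0.41076091 -0.10125733] [[1.0, -0.0007, 0.0003], [0.0007, 1.0, 0.0016], [-0.0003, -0.0016, 1.0]]
```

>>> drive_tool([
  {"tx": 0, "ty": -0.2, "tz": -0.03, "ax": 0, "ay": 0, "az": 0, "claw": 0},
  {"tx": 0, "ty": -0.2, "tz": 0, "ax": 0, "ay": 0, "az": 0, "claw": 0},
  {"tx": 0, "ty": -0.2, "tz": 0, "ax": 0, "ay": 0, "az": 0, "claw": 0},
  {"tx": 0, "ty": -0.1, "tz": 0, "ax": 0, "ay": 0, "az": 0, "claw": 0},
  {"tx": 0, "ty": 0, "tz": 0, "ax": 0, "ay": 0, "az": 0, "claw": 0},
  {"tx": 0, "ty": 0, "tz": 0, "ax": 0, "ay": 0, "az": 0, "claw": 0},
  {"tx": 0, "ty": 0, "tz": 0, "ax": 0, "ay": 0, "az": 0, "claw": 0},
])

```text
time_s: 11.87
tcp_pos: [0.5656, -0.2342, 0.087]
ee_rot: [[0.96, -0.253, -0.118], [-0.279, -0.87, -0.407], [0.0, 0.424, -0.906]]
wrist_force: [-0.4, 1.1, 6.1]
gripper_width: 0.135
gripper_force: 30.0
```

Run:
```python
from mount import *
s=sense();print(inm(s['tcp_pos']),M.T@s['wrist_force'],s['moment'],(RT.T@s['ee_rot']).round(4).tolist())
```

```text
[0.0107 0.0015 0.0114] [ 1.75271224 -0.67368254  5.93523263] [ 0.21055105  0.2229296  -0.05139867] [[1.0, -0.0007, 0.0002], [0.0007, 1.0, 0.0012], [-0.0002, -0.0012, 1.0]]
```

>>> drive_tool([
  {"tx": 0, "ty": -0.1, "tz": -0.02, "ax": 0, "ay": 0, "az": 0, "claw": 0},
  {"tx": 0, "ty": -0.1, "tz": 0, "ax": 0, "ay": 0, "az": 0, "claw": 0},
  {"tx": 0, "ty": -0.05, "tz": 0, "ax": 0, "ay": 0, "az": 0, "claw": 0},
  {"tx": 0, "ty": 0, "tz": 0, "ax": 0, "ay": 0, "az": 0, "claw": 0},
  {"tx": 0, "ty": 0, "tz": 0, "ax": 0, "ay": 0, "az": 0, "claw": 0},
  {"tx": 0, "ty": 0, "tz": 0, "ax": 0, "ay": 0, "az": 0, "claw": 0},
])

```text
time_s: 12.37
tcp_pos: [0.5659, -0.2322, 0.0861]
ee_rot: [[0.96, -0.254, -0.119], [-0.28, -0.869, -0.407], [0.0, 0.424, -0.906]]
wrist_force: [-0.3, -0.2, 6.9]
gripper_width: 0.136
gripper_force: 30.0
```

Run:
```python
from mount import *
from h import *
s,im,d,p=snap('wrist');print(inm(s['tcp_pos']),M.T@s['wrist_force'],s['moment'])
F=4; save(cv2.resize(im[80:200,180:330],None,fx=F,fy=F,interpolation=cv2.INTER_CUBIC),'k.png')
```

```text
[0.0086 0.0013 0.0114] [ 3.20097443 -0.25641517  6.10219998] [-0.13682731  0.2344931  -0.0682283 ]
```

View pics/k.png

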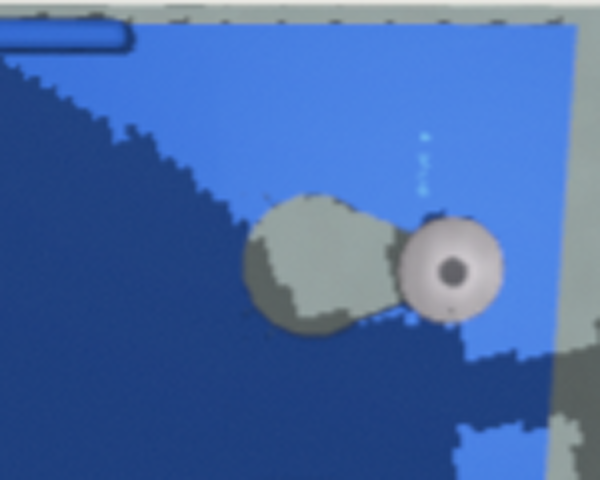

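Picture k.png: the screw head at (451,270) is now in the slot. It is about 20 mm from the round hole's centre at (315,265). I push lightly to the stop.

>>> drive_tool([
  {"tx": 0, "ty": -0.08, "tz": -0.03, "ax": 0, "ay": 0, "az": 0, "claw": 0},
  {"tx": 0, "ty": -0.07, "tz": 0, "ax": 0, "ay": 0, "az": 0, "claw": 0},
  {"tx": 0, "ty": 0, "tz": 0, "ax": 0, "ay": 0, "az": 0, "claw": 0},
  {"tx": 0, "ty": 0, "tz": 0, "ax": 0, "ay": 0, "az": 0, "claw": 0},
  {"tx": 0, "ty": 0, "tz": 0, "ax": 0, "ay": 0, "az": 0, "claw": 0},
])

```text
time_s: 12.83
tcp_pos: [0.5659, -0.2319, 0.086]
ee_rot: [[0.96, -0.254, -0.12], [-0.281, -0.869, -0.408], [-0.001, 0.425, -0.905]]
wrist_force: [0.4, -5.8, 5.3]
gripper_width: 0.136
gripper_force: 30.0
```

Run:
```python
from mount import *
s=sense();print(inm(s['tcp_pos']),M.T@s['wrist_force'],s['moment'],(RT.T@s['ee_rot']).round(4).tolist())
```

```text
[0.0082 0.0012 0.0114] [7.16627587 2.00921213 2.49624239] [-1.65989347 -0.00671081  0.24389417] [[1.0, -0.0016, -0.0014], [0.0016, 1.0, 0.003], [0.0014, -0.003, 1.0]]
```

>>> drive_tool([
  {"tx": 0, "ty": 0.08, "tz": 0, "ax": 0, "ay": 0, "az": 0, "claw": 5},
  {"tx": 0, "ty": 0, "tz": 0, "ax": 0, "ay": 0, "az": 0, "claw": 5},
  {"tx": 0, "ty": 0, "tz": 0, "ax": 0, "ay": 0, "az": 0, "claw": 5},
  {"tx": 0, "ty": 0, "tz": 0, "ax": 0, "ay": 0, "az": 0, "claw": 5},
  {"tx": 0, "ty": 0, "tz": -1.5, "ax": 0, "ay": 0, "az": 0, "claw": 5},
  {"tx": 0, "ty": 0, "tz": -3, "ax": 0, "ay": 0, "az": 0, "claw": 5},
  {"tx": 0, "ty": 0, "tz": -4, "ax": 0, "ay": 0, "az": 0, "claw": 5},
  {"tx": -4, "ty": 0, "tz": 0, "ax": 0, "ay": 0, "az": 0, "claw": 5},
  {"tx": -4, "ty": 0, "tz": 0, "ax": 0, "ay": 0, "az": 0, "claw": 5},
  {"tx": 0, "ty": 0, "tz": 0, "ax": 0, "ay": 0, "az": 0, "claw": 5},
])

```text
time_s: 13.67
tcp_pos: [0.4899, -0.173, 0.1601]
ee_rot: [[0.96, -0.25, -0.128], [-0.281, -0.87, -0.405], [-0.011, 0.424, -0.905]]
wrist_force: [-1.5, -1.0, -1.2]
gripper_width: 0.575
gripper_force: 0.0
```

Run:
```python
from mount import *
from h import *
s,im,d,p=snap('wrist');print(inm(s['tcp_pos']),s['gripper_width'],s['joints'].round(1))
q=(allpts('wrist')-O)@M; hsv=cv2.cvtColor(im,cv2.COLOR_RGB2HSV)
r=((hsv[...,0]<8)|(hsv[...,0]>172))&(hsv[...,1]>130)&(d>0); print('red',r.sum(),np.median(q[r],0),np.percentile(q[r][:,2],[50,90]))
b=(hsv[...,0]>105)&(hsv[...,0]<128)&(hsv[...,1]>130)&(q[...,2]<.008)&(q[...,2]>0)
for y0 in(-.08,-.03,0,.03,.08):
    a=q[b&(abs(q[...,1]-y0)<.006)]
    if len(a): print(y0,'edges x',np.percentile(a[:,0],[.5,99.5]),'z',np.median(a[:,2]))
vv,uu=np.nonzero(r)
save(cv2.resize(im,None,fx=1.5,fy=1.5),'l.png')
```

```text
[ 0.0075 -0.0882  0.0934] 0.5746769360073368 [ 10.4  17.8 -29.2  26.2 -58.2  46.5]
red 167 [0.05676194 0.00064673 0.00612347] [0.00612347 0.00701172]
-0.08 edges x [-0.05716307  0.0484423 ] z 0.004227340867646247
-0.03 edges x [-0.05863068  0.04869683] z 0.0041715313265895775
0 edges x [-0.05966439  0.04932803] z 0.0041847194626888256
0.03 edges x [-0.0592944   0.04881814] z 0.004188923984842717
0.08 edges x [-0.05498038  0.04875534] z 0.003781696856929404
```

View pics/l.png

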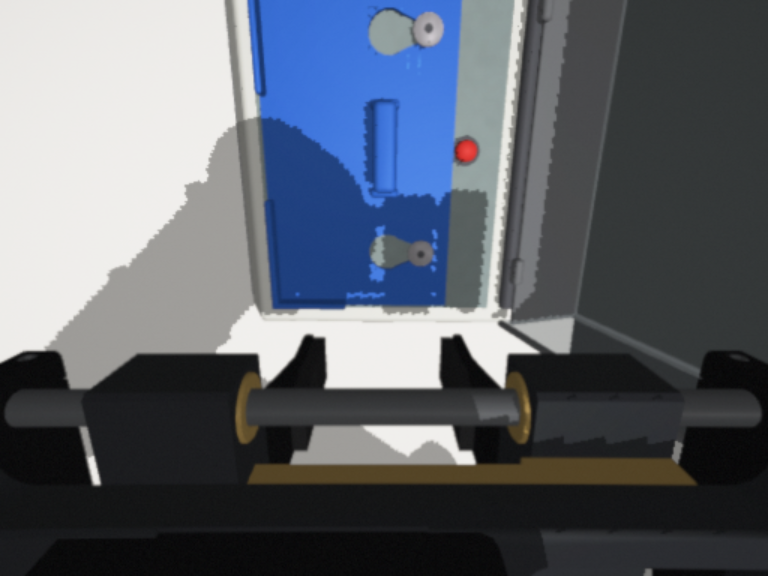

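Picture l.png: the tray is locked. The red pin at (466,151) stands up behind the top edge, about 6.5 mm out, and both heads sit in their slots at (428,28) and (420,252). Next I look at the pack from above, using numbers only.

Run:
```python
from mount import *
s=sense(); R=frame((0,0,-1),180)
up=s['tcp_pos']+np.array([-.02,.05,.12])
plan(up,s['ee_rot'],4)
plan((.508,.385,.20),R,18,start=(up,s['ee_rot']))
```

```text
4 rows t(cm) [-0.846  0.306 -3.163] a [0. 0. 0.] |t| 3.29 |a| 0.0
18 rows t(cm) [-2.263 -2.101 -0.134] a [ 0.021  -0.0154  0.0704] |t| 3.09 |a| 0.075
```

>>> drive_tool([
  {"tx": -0.85, "ty": 0.31, "tz": -3.16, "ax": 0, "ay": 0, "az": 0, "claw": 5},
  {"tx": -0.85, "ty": 0.31, "tz": -3.16, "ax": 0, "ay": 0, "az": 0, "claw": 5},
  {"tx": -0.85, "ty": 0.31, "tz": -3.16, "ax": 0, "ay": 0, "az": 0, "claw": 5},
  {"tx": -0.85, "ty": 0.31, "tz": -3.16, "ax": 0, "ay": 0, "az": 0, "claw": 5},
  {"tx": -2.26, "ty": -2.1, "tz": -0.13, "ax": 0.021, "ay": -0.0154, "az": 0.0704, "claw": 5},
  {"tx": -2.26, "ty": -2.1, "tz": -0.13, "ax": 0.021, "ay": -0.0154, "az": 0.0704, "claw": 5},
  {"tx": -2.26, "ty": -2.1, "tz": -0.13, "ax": 0.021, "ay": -0.0154, "az": 0.0704, "claw": 5},
  {"tx": -2.26, "ty": -2.1, "tz": -0.13, "ax": 0.021, "ay": -0.0154, "az": 0.0704, "claw": 5},
  {"tx": -2.26, "ty": -2.1, "tz": -0.13, "ax": 0.021, "ay": -0.0154, "az": 0.0704, "claw": 5},
  {"tx": -2.26, "ty": -2.1, "tz": -0.13, "ax": 0.021, "ay": -0.0154, "az": 0.0704, "claw": 5},
])

```text
time_s: 14.55
tcp_pos: [0.4114, 0.0436, 0.2376]
ee_rot: [[0.754, -0.641, -0.143], [-0.654, -0.711, -0.258], [0.064, 0.288, -0.955]]
wrist_force: [0.8, 0.2, 0.3]
gripper_width: 0.576
gripper_force: 0.0
```

>>> drive_tool([
  {"tx": -2.26, "ty": -2.1, "tz": -0.13, "ax": 0.021, "ay": -0.0154, "az": 0.0704, "claw": 5},
  {"tx": -2.26, "ty": -2.1, "tz": -0.13, "ax": 0.021, "ay": -0.0154, "az": 0.0704, "claw": 5},
  {"tx": -2.26, "ty": -2.1, "tz": -0.13, "ax": 0.021, "ay": -0.0154, "az": 0.0704, "claw": 5},
  {"tx": -2.26, "ty": -2.1, "tz": -0.13, "ax": 0.021, "ay": -0.0154, "az": 0.0704, "claw": 5},
  {"tx": -2.26, "ty": -2.1, "tz": -0.13, "ax": 0.021, "ay": -0.0154, "az": 0.0704, "claw": 5},
  {"tx": -2.26, "ty": -2.1, "tz": -0.13, "ax": 0.021, "ay": -0.0154, "az": 0.0704, "claw": 5},
  {"tx": -2.26, "ty": -2.1, "tz": -0.13, "ax": 0.021, "ay": -0.0154, "az": 0.0704, "claw": 5},
  {"tx": -2.26, "ty": -2.1, "tz": -0.13, "ax": 0.021, "ay": -0.0154, "az": 0.0704, "claw": 5},
  {"tx": -2.26, "ty": -2.1, "tz": -0.13, "ax": 0.021, "ay": -0.0154, "az": 0.0704, "claw": 5},
  {"tx": -2.26, "ty": -2.1, "tz": -0.13, "ax": 0.021, "ay": -0.0154, "az": 0.0704, "claw": 5},
])

```text
time_s: 15.38
tcp_pos: [0.4763, 0.3363, 0.1989]
ee_rot: [[0.138, -0.99, -0.035], [-0.99, -0.136, -0.033], [0.027, 0.04, -0.999]]
wrist_force: [-0.1, -1.0, 1.3]
gripper_width: 0.574
gripper_force: 0.0
```

>>> drive_tool([
  {"tx": -2.26, "ty": -2.1, "tz": -0.13, "ax": 0.021, "ay": -0.0154, "az": 0.0704, "claw": 5},
  {"tx": -2.26, "ty": -2.1, "tz": -0.13, "ax": 0.021, "ay": -0.0154, "az": 0.0704, "claw": 5},
  {"tx": 0, "ty": 0, "tz": 0, "ax": 0, "ay": 0, "az": 0, "claw": 5},
  {"tx": 0, "ty": 0, "tz": 0, "ax": 0, "ay": 0, "az": 0, "claw": 5},
  {"tx": 0, "ty": 0, "tz": 0, "ax": 0, "ay": 0, "az": 0, "claw": 5},
])

```text
time_s: 15.8
tcp_pos: [0.5125, 0.3835, 0.1991]
ee_rot: [[0.0, -1.0, 0.002], [-1.0, -0.0, -0.001], [0.001, -0.002, -1.0]]
wrist_force: [0.1, -1.1, -0.7]
gripper_width: 0.574
gripper_force: 0.0
```

Run:
```python
from h import *
np.set_printoptions(precision=4,suppress=True)
s,im,d,p=snap('wrist');print(s['tcp_pos'],s['ee_rot'],s['joints'].round(1))
W=allpts('wrist'); hsv=cv2.cvtColor(im,cv2.COLOR_RGB2HSV)
near=(abs(W[...,0]-.508)<.06)&(abs(W[...,1]-.29)<.13)&(d>0)
m=near&(W[...,2]>.0045)&(W[...,2]<.0125)
n,L,st,ce=cv2.connectedComponentsWithStats(cv2.morphologyEx(m.astype(np.uint8),cv2.MORPH_CLOSE,np.ones((3,3))))
for i in range(1,n):
    if st[i,4]>100:
        a=W[(L==i)&m]; print(st[i],a.mean(0),cv2.minAreaRect((a[:,:2]*1000).astype(np.float32)))
g=near&(hsv[...,0]>60)&(hsv[...,0]<95)&(hsv[...,1]>80); print('green',g.sum(),W[g].mean(0),np.argwhere(g).mean(0))
t=near&(abs(W[...,2])<.003); print('table z',np.median(W[near&(W[...,2]<.004)][:,2]))
```

```text
[0.5125 0.3835 0.1991] [[ 0.     -1.      0.0025]
 [-1.     -0.     -0.0009]
 [ 0.0009 -0.0025 -1.    ]] [ 51.3  24.4   0.6   0.2 -66.2 -51.4]
[ 244   21   26  143 2513] [0.5114 0.2794 0.0075] ((511.7173156738281, 285.0998229980469), (164.68898010253906, 21.92645835876465), 86.19182586669922)
green 378 [0.5117 0.2611 0.0935] [130.3095 243.1614]
table z -0.00046383627849022613
```

The cloud gives a 164.7 × 21.9 mm rectangle at z ≈ 7.5 mm, centred at (0.5117, 0.2851). That is the pack.

Run:
```python
from plan import *
R=frame((0,0,-1),176.2); plan((.5117,.2851,.05),R,5);
```

```text
5 rows t(cm) [ 1.962 -0.032  2.991] a [-0.0006 -0.0001  0.0132] |t| 3.58 |a| 0.013
```

>>> drive_tool([
  {"tx": 1.96, "ty": -0.03, "tz": 3, "ax": -0.0006, "ay": 0, "az": 0.0132, "claw": 5},
  {"tx": 1.96, "ty": -0.03, "tz": 3, "ax": -0.0006, "ay": 0, "az": 0.0132, "claw": 5},
  {"tx": 1.96, "ty": -0.03, "tz": 3, "ax": -0.0006, "ay": 0, "az": 0.0132, "claw": 5},
  {"tx": 1.96, "ty": -0.03, "tz": 3, "ax": -0.0006, "ay": 0, "az": 0.0132, "claw": 5},
  {"tx": 1.96, "ty": -0.03, "tz": 3, "ax": -0.0006, "ay": 0, "az": 0.0132, "claw": 5},
  {"tx": 0, "ty": 0, "tz": 0, "ax": 0, "ay": 0, "az": 0, "claw": 5},
  {"tx": 0, "ty": 0, "tz": 0, "ax": 0, "ay": 0, "az": 0, "claw": 5},
  {"tx": 0, "ty": 0, "tz": 0, "ax": 0, "ay": 0, "az": 0, "claw": 5},
  {"tx": 0, "ty": 0, "tz": 0, "ax": 0, "ay": 0, "az": 0, "claw": 5},
])

```text
time_s: 16.6
tcp_pos: [0.5132, 0.2872, 0.0518]
ee_rot: [[-0.065, -0.998, 0.004], [-0.998, 0.065, 0.003], [-0.003, -0.004, -1.0]]
wrist_force: [0.2, 0.6, 0.5]
gripper_width: 0.577
gripper_force: 0.0
```

Run:
```python
from plan import *
print(sense()['tcp_pos']);R=frame((0,0,-1),176.2); plan((.5117,.2851,.0035),R,4);
```

```text
[0.51324575 0.287249   0.05178935]
4 rows t(cm) [0.059 0.038 1.207] a [-0.001   0.0008  0.0002] |t| 1.21 |a| 0.001
```

>>> drive_tool([
  {"tx": 0.06, "ty": 0.04, "tz": 1.2, "ax": -0.001, "ay": 0.001, "az": 0, "claw": 5},
  {"tx": 0.06, "ty": 0.04, "tz": 1.2, "ax": -0.001, "ay": 0.001, "az": 0, "claw": 5},
  {"tx": 0.06, "ty": 0.04, "tz": 1.2, "ax": -0.001, "ay": 0.001, "az": 0, "claw": 5},
  {"tx": 0.06, "ty": 0.04, "tz": 1.2, "ax": -0.001, "ay": 0.001, "az": 0, "claw": 5},
  {"tx": 0, "ty": 0, "tz": 0, "ax": 0, "ay": 0, "az": 0, "claw": 5},
  {"tx": 0, "ty": 0, "tz": 0, "ax": 0, "ay": 0, "az": 0, "claw": 5},
  {"tx": 0, "ty": 0, "tz": 0, "ax": 0, "ay": 0, "az": 0, "claw": 5},
])

```text
time_s: 17.18
tcp_pos: [0.5099, 0.2833, 0.0008]
ee_rot: [[-0.066, -0.998, -0.005], [-0.998, 0.066, -0.004], [0.005, 0.004, -1.0]]
wrist_force: [-0.6, 0.2, 0.5]
gripper_width: 0.578
gripper_force: 0.0
```

>>> drive_tool([
  {"tx": 0, "ty": 0, "tz": 0, "ax": 0, "ay": 0, "az": 0, "claw": 0},
  {"tx": 0, "ty": 0, "tz": 0, "ax": 0, "ay": 0, "az": 0, "claw": 0},
  {"tx": 0, "ty": 0, "tz": 0, "ax": 0, "ay": 0, "az": 0, "claw": 0},
  {"tx": 0, "ty": 0, "tz": 0, "ax": 0, "ay": 0, "az": 0, "claw": 0},
  {"tx": 0, "ty": 0, "tz": 0, "ax": 0, "ay": 0, "az": 0, "claw": 0},
  {"tx": 0, "ty": 0, "tz": 0, "ax": 0, "ay": 0, "az": 0, "claw": 0},
  {"tx": 0, "ty": 0, "tz": 0, "ax": 0, "ay": 0, "az": 0, "claw": 0},
  {"tx": 0, "ty": 0, "tz": 0, "ax": 0, "ay": 0, "az": 0, "claw": 0},
])

```text
time_s: 17.85
tcp_pos: [0.5103, 0.2835, 0.0019]
ee_rot: [[-0.066, -0.998, -0.003], [-0.998, 0.066, -0.003], [0.003, 0.003, -1.0]]
wrist_force: [-0.5, 0.3, 0.2]
gripper_width: 0.246
gripper_force: 30.0
```

```bash
sed -i 's/^O=.*//; s/O=np.array(\[.5655,-.2290,.0722\])/O=np.array([.5655,-.2290,.0722])/' mount.py
cat >> mount.py <<'E'
O=O+M@np.array([-.0019,.001,.0002])  # corrected from the locked tray's edges and the pin
E
python3 - <<'E'
from mount import *
s=sense();print(s['tcp_pos'],s['gripper_width'],s['gripper_force'],s['wrist_force'])
R0=s['ee_rot'];up=s['tcp_pos']+[0,0,.20]; zt=s['tcp_pos'][2]
a=O+M@[-.036,0,.12+zt]; 
print(up,a,zt)
plan(a,RT,18,start=(up,R0))
E
```

```text
[0.51030436 0.28351182 0.00192338] 0.24579085314345644 29.99963343143463 [-0.4698757   0.32755041  0.23422648]
[0.51030436 0.28351182 0.20192338] [ 0.59044255 -0.14673153  0.16686414] 0.0019233820353171081
18 rows t(cm) [2.403 0.915 0.524] a [-0.0201  0.0164 -0.074 ] |t| 2.62 |a| 0.078
```

>>> drive_tool([
  {"tx": 0, "ty": 0, "tz": -2, "ax": 0, "ay": 0, "az": 0, "claw": 0},
  {"tx": 0, "ty": 0, "tz": -3.6, "ax": 0, "ay": 0, "az": 0, "claw": 0},
  {"tx": 0, "ty": 0, "tz": -3.6, "ax": 0, "ay": 0, "az": 0, "claw": 0},
  {"tx": 0, "ty": 0, "tz": -3.6, "ax": 0, "ay": 0, "az": 0, "claw": 0},
  {"tx": 0, "ty": 0, "tz": -3.6, "ax": 0, "ay": 0, "az": 0, "claw": 0},
  {"tx": 0, "ty": 0, "tz": -3.6, "ax": 0, "ay": 0, "az": 0, "claw": 0},
  {"tx": 0, "ty": 0, "tz": 0, "ax": 0, "ay": 0, "az": 0, "claw": 0},
  {"tx": 0, "ty": 0, "tz": 0, "ax": 0, "ay": 0, "az": 0, "claw": 0},
])

```text
time_s: 18.52
tcp_pos: [0.5118, 0.285, 0.2048]
ee_rot: [[-0.066, -0.998, 0.001], [-0.998, 0.066, 0.001], [-0.001, -0.001, -1.0]]
wrist_force: [-0.3, 0.4, -1.3]
gripper_width: 0.247
gripper_force: 30.0
```

Run:
```python
from mount import *
s=sense();print(s['tcp_pos'],s['gripper_width'],s['gripper_force'],s['wrist_force'])
a=O+M@[-.036,0,.12]; plan(a,RT,18)
T0=np.eye(4);T0[:3,:3]=Ro.from_matrix(s['ee_rot']).as_matrix();T0[:3,3]=s['tcp_pos'];T=np.eye(4);T[:3,:3]=RT;T[:3,3]=a
X=np.real(logm(np.linalg.inv(T0)@T))
for k in(.25,.5,.75,1): print((T0@expm(X*k))[:3,3].round(3))
```

```text
[0.5118417  0.28503271 0.20477819] 0.2467130594844989 29.9994894862175 [-0.25346616  0.36419112 -1.29238909]
18 rows t(cm) [2.407 0.929 0.545] a [-0.0205  0.0164 -0.074 ] |t| 2.64 |a| 0.078
[0.476 0.174 0.184]
[0.478 0.057 0.174]
[ 0.517 -0.055  0.169]
[ 0.59  -0.148  0.165]
```

>>> drive_tool([
  {"tx": 2.41, "ty": 0.93, "tz": 0.545, "ax": -0.0205, "ay": 0.0164, "az": -0.074, "claw": 0},
  {"tx": 2.41, "ty": 0.93, "tz": 0.545, "ax": -0.0205, "ay": 0.0164, "az": -0.074, "claw": 0},
  {"tx": 2.41, "ty": 0.93, "tz": 0.545, "ax": -0.0205, "ay": 0.0164, "az": -0.074, "claw": 0},
  {"tx": 2.41, "ty": 0.93, "tz": 0.545, "ax": -0.0205, "ay": 0.0164, "az": -0.074, "claw": 0},
  {"tx": 2.41, "ty": 0.93, "tz": 0.545, "ax": -0.0205, "ay": 0.0164, "az": -0.074, "claw": 0},
  {"tx": 2.41, "ty": 0.93, "tz": 0.545, "ax": -0.0205, "ay": 0.0164, "az": -0.074, "claw": 0},
  {"tx": 2.41, "ty": 0.93, "tz": 0.545, "ax": -0.0205, "ay": 0.0164, "az": -0.074, "claw": 0},
  {"tx": 2.41, "ty": 0.93, "tz": 0.545, "ax": -0.0205, "ay": 0.0164, "az": -0.074, "claw": 0},
  {"tx": 2.41, "ty": 0.93, "tz": 0.545, "ax": -0.0205, "ay": 0.0164, "az": -0.074, "claw": 0},
])

```text
time_s: 19.27
tcp_pos: [0.4755, 0.0536, 0.1704]
ee_rot: [[0.575, -0.805, -0.142], [-0.814, -0.548, -0.191], [0.076, 0.226, -0.971]]
wrist_force: [0.2, 0.5, 0.8]
gripper_width: 0.245
gripper_force: 30.0
```

>>> drive_tool([
  {"tx": 2.41, "ty": 0.93, "tz": 0.545, "ax": -0.0205, "ay": 0.0164, "az": -0.074, "claw": 0},
  {"tx": 2.41, "ty": 0.93, "tz": 0.545, "ax": -0.0205, "ay": 0.0164, "az": -0.074, "claw": 0},
  {"tx": 2.41, "ty": 0.93, "tz": 0.545, "ax": -0.0205, "ay": 0.0164, "az": -0.074, "claw": 0},
  {"tx": 2.41, "ty": 0.93, "tz": 0.545, "ax": -0.0205, "ay": 0.0164, "az": -0.074, "claw": 0},
  {"tx": 2.41, "ty": 0.93, "tz": 0.545, "ax": -0.0205, "ay": 0.0164, "az": -0.074, "claw": 0},
  {"tx": 2.41, "ty": 0.93, "tz": 0.545, "ax": -0.0205, "ay": 0.0164, "az": -0.074, "claw": 0},
  {"tx": 2.41, "ty": 0.93, "tz": 0.545, "ax": -0.0205, "ay": 0.0164, "az": -0.074, "claw": 0},
  {"tx": 2.41, "ty": 0.93, "tz": 0.545, "ax": -0.0205, "ay": 0.0164, "az": -0.074, "claw": 0},
  {"tx": 2.41, "ty": 0.93, "tz": 0.545, "ax": -0.0205, "ay": 0.0164, "az": -0.074, "claw": 0},
])

```text
time_s: 20.02
tcp_pos: [0.5888, -0.1504, 0.162]
ee_rot: [[0.961, -0.246, -0.126], [-0.276, -0.869, -0.411], [-0.008, 0.429, -0.903]]
wrist_force: [-0.8, 1.6, 0.5]
gripper_width: 0.248
gripper_force: 30.0
```

>>> drive_tool([
  {"tx": 0, "ty": 0, "tz": 0, "ax": 0, "ay": 0, "az": 0, "claw": 0},
  {"tx": 0, "ty": 0, "tz": 0, "ax": 0, "ay": 0, "az": 0, "claw": 0},
  {"tx": 0, "ty": 0, "tz": 0, "ax": 0, "ay": 0, "az": 0, "claw": 0},
])

```text
time_s: 20.27
tcp_pos: [0.5882, -0.149, 0.1626]
ee_rot: [[0.96, -0.25, -0.125], [-0.28, -0.868, -0.409], [-0.006, 0.428, -0.904]]
wrist_force: [-0.3, 0.1, 0.0]
gripper_width: 0.248
gripper_force: 30.0
```

Run:
```python
from mount import *
from h import *
s,im,d,p=snap('wrist');print(inm(s['tcp_pos']),s['gripper_width'],(RT.T@s['ee_rot']).round(4).tolist())
# pack in tool frame: points ahead of the fingers, near tool z 0
q=(allpts('wrist')-s['tcp_pos'])@s['ee_rot']
m=(abs(q[...,1])<.03)&(q[...,2]>-.025)&(q[...,2]<.012)&(q[...,0]>.014)&(d>0); a=q[m]; print(m.sum())
if m.sum()>20:
    print('tip x',np.percentile(a[:,0],99),'y',np.percentile(a[:,1],[1,99]))
    for x0 in(.03,.05,.07):
        b=a[abs(a[:,0]-x0)<.008]; print(x0,len(b),b.mean(0) if len(b) else '')
plan(O+M@[-.036,0,.025],RT,4)
```

```text
[-0.0353 -0.0015  0.1168] 0.2482560970824475 [[1.0, 0.0017, -0.0059], [-0.0017, 1.0, 0.0061], [0.0059, -0.006, 1.0]]
3978
tip x 0.07805671892634869 y [-0.0097761  0.0116723]
0.03 904 [ 0.03010201  0.00101131 -0.00476984]
0.05 992 [ 0.05008309  0.00087085 -0.0046861 ]
0.07 1094 [ 0.06992801  0.00103277 -0.00462628]
4 rows t(cm) [ 0.04  -0.024  2.313] a [0.0014 0.0012 0.0005] |t| 2.31 |a| 0.002
```

Run:
```python
from mount import *
plan(O+M@[-.037,.003,.022],RT,4)
```

```text
4 rows t(cm) [ 0.116 -0.049  2.388] a [0.0014 0.0012 0.0005] |t| 2.39 |a| 0.002
```

>>> drive_tool([
  {"tx": 0.12, "ty": -0.05, "tz": 2.39, "ax": 0.0014, "ay": 0.0012, "az": 0.0005, "claw": 0},
  {"tx": 0.12, "ty": -0.05, "tz": 2.39, "ax": 0.0014, "ay": 0.0012, "az": 0.0005, "claw": 0},
  {"tx": 0.12, "ty": -0.05, "tz": 2.39, "ax": 0.0014, "ay": 0.0012, "az": 0.0005, "claw": 0},
  {"tx": 0.12, "ty": -0.05, "tz": 2.39, "ax": 0.0014, "ay": 0.0012, "az": 0.0005, "claw": 0},
  {"tx": 0, "ty": 0, "tz": 0, "ax": 0, "ay": 0, "az": 0, "claw": 0},
  {"tx": 0, "ty": 0, "tz": 0, "ax": 0, "ay": 0, "az": 0, "claw": 0},
  {"tx": 0, "ty": 0, "tz": 0, "ax": 0, "ay": 0, "az": 0, "claw": 0},
  {"tx": 0, "ty": 0, "tz": 0, "ax": 0, "ay": 0, "az": 0, "claw": 0},
])

```text
time_s: 20.98
tcp_pos: [0.5845, -0.1868, 0.0783]
ee_rot: [[0.961, -0.254, -0.112], [-0.277, -0.871, -0.406], [0.005, 0.421, -0.907]]
wrist_force: [-0.3, 0.8, -0.7]
gripper_width: 0.247
gripper_force: 30.0
```

Run:
```python
from mount import *
s=sense();print(inm(s['tcp_pos']),M.T@s['wrist_force'])
plan(O+M@[-.037,.003,.009],RT,4)
```

```text
[-0.037   0.0054  0.0247] [-0.90631822 -0.4822893  -0.32683145]
4 rows t(cm) [-0.062  0.001  0.392] a [-0.0003 -0.0013 -0.0001] |t| 0.4 |a| 0.001
```

>>> drive_tool([
  {"tx": -0.05, "ty": 0, "tz": 0.4, "ax": 0, "ay": -0.001, "az": 0, "claw": 0},
  {"tx": -0.05, "ty": 0, "tz": 0.4, "ax": 0, "ay": -0.001, "az": 0, "claw": 0},
  {"tx": 0, "ty": 0, "tz": 0.3, "ax": 0, "ay": -0.001, "az": 0, "claw": 0},
  {"tx": 0, "ty": 0, "tz": 0.3, "ax": 0, "ay": -0.001, "az": 0, "claw": 0},
  {"tx": 0, "ty": 0, "tz": 0, "ax": 0, "ay": 0, "az": 0, "claw": 0},
  {"tx": 0, "ty": 0, "tz": 0, "ax": 0, "ay": 0, "az": 0, "claw": 0},
  {"tx": 0, "ty": 0, "tz": 0, "ax": 0, "ay": 0, "az": 0, "claw": 0},
])

```text
time_s: 21.57
tcp_pos: [0.5805, -0.1932, 0.0638]
ee_rot: [[0.96, -0.253, -0.12], [-0.28, -0.87, -0.405], [-0.002, 0.422, -0.906]]
wrist_force: [-0.3, 0.7, -1.5]
gripper_width: 0.252
gripper_force: 30.0
```

Run:
```python
from mount import *
s=sense();print(inm(s['tcp_pos']),M.T@s['wrist_force'],(RT.T@s['ee_rot']).round(4).tolist())
```

```text
[-0.0366  0.0034  0.0085] [-1.12874173 -0.48325079 -1.12273301] [[1.0, -0.0003, -0.0022], [0.0003, 1.0, -0.0001], [0.0022, 0.0001, 1.0]]
```

Not in contact yet, so I lower in small steps.

>>> drive_tool([
  {"tx": 0, "ty": 0, "tz": 0.1, "ax": 0, "ay": 0, "az": 0, "claw": 0},
  {"tx": 0, "ty": 0, "tz": 0.1, "ax": 0, "ay": 0, "az": 0, "claw": 0},
  {"tx": 0, "ty": 0, "tz": 0, "ax": 0, "ay": 0, "az": 0, "claw": 0},
  {"tx": 0, "ty": 0, "tz": 0, "ax": 0, "ay": 0, "az": 0, "claw": 0},
  {"tx": 0, "ty": 0, "tz": 0, "ax": 0, "ay": 0, "az": 0, "claw": 0},
])

```text
time_s: 21.98
tcp_pos: [0.5804, -0.1938, 0.0623]
ee_rot: [[0.96, -0.253, -0.119], [-0.28, -0.87, -0.405], [-0.001, 0.422, -0.906]]
wrist_force: [-0.3, 1.7, 3.7]
gripper_width: 0.246
gripper_force: 30.0
```

Run:
```python
from mount import *
s=sense();print(inm(s['tcp_pos']),M.T@s['wrist_force'])
```

```text
[-0.0367  0.0035  0.0069] [ 0.12830755 -0.75294714  4.00708755]
```

>>> drive_tool([
  {"tx": 0, "ty": 0, "tz": -0.05, "ax": 0, "ay": 0, "az": 0, "claw": 4.2},
  {"tx": 0, "ty": 0, "tz": 0, "ax": 0, "ay": 0, "az": 0, "claw": 4.2},
  {"tx": 0, "ty": 0, "tz": 0, "ax": 0, "ay": 0, "az": 0, "claw": 4.2},
  {"tx": 0, "ty": 0, "tz": 0, "ax": 0, "ay": 0, "az": 0, "claw": 4.2},
  {"tx": 0, "ty": 0, "tz": -1, "ax": 0, "ay": 0, "az": 0, "claw": 4.2},
  {"tx": 0, "ty": 0, "tz": -3, "ax": 0, "ay": 0, "az": 0, "claw": 4.2},
  {"tx": 0, "ty": 0, "tz": -4, "ax": 0, "ay": 0, "az": 0, "claw": 4.2},
  {"tx": -2.5, "ty": 0, "tz": -3, "ax": 0, "ay": 0, "az": 0, "claw": 4.2},
  {"tx": -4, "ty": 0.5, "tz": 0, "ax": 0, "ay": 0, "az": 0, "claw": 4.2},
  {"tx": -3, "ty": 0.5, "tz": 0, "ax": 0, "ay": 0, "az": 0, "claw": 4.2},
])

```text
time_s: 22.82
tcp_pos: [0.4993, -0.1298, 0.1685]
ee_rot: [[0.96, -0.254, -0.116], [-0.279, -0.871, -0.404], [0.001, 0.42, -0.907]]
wrist_force: [-0.5, -0.2, 0.5]
gripper_width: 0.479
gripper_force: 0.0
```

>>> drive_tool([
  {"tx": 0, "ty": 0, "tz": 0, "ax": 0, "ay": 0, "az": 0, "claw": 2},
  {"tx": 0, "ty": 0, "tz": 0, "ax": 0, "ay": 0, "az": 0, "claw": 0},
  {"tx": 0, "ty": 0, "tz": 0, "ax": 0, "ay": 0, "az": 0, "claw": 0},
])

```text
time_s: 23.07
tcp_pos: [0.5006, -0.1309, 0.1674]
ee_rot: [[0.96, -0.253, -0.118], [-0.279, -0.871, -0.405], [-0.0, 0.422, -0.907]]
wrist_force: [1.7, -0.2, -0.2]
gripper_width: 0.336
gripper_force: 0.0
```

Run:
```python
from mount import *
from h import *
np.set_printoptions(precision=4,suppress=True)
s,im,d,p=snap('wrist');print(s['tcp_pos'],inm(s['tcp_pos']),s['joints'].round(1))
q=(allpts('wrist')-O)@M; hsv=cv2.cvtColor(im,cv2.COLOR_RGB2HSV)
nb=((hsv[...,0]<103)|(hsv[...,0]>130)|(hsv[...,1]<110))
m=nb&(abs(q[...,1])<.1)&(q[...,0]>-.056)&(q[...,0]<.0)&(q[...,2]>.008)&(q[...,2]<.017)&(d>0)
n,L,st,_=cv2.connectedComponentsWithStats(m.astype(np.uint8)); i=1+st[1:,4].argmax(); a=q[(L==i)]; print('pack',len(a),a.mean(0),cv2.minAreaRect((a[:,:2]*1000).astype(np.float32)))
r=((hsv[...,0]<8)|(hsv[...,0]>172))&(hsv[...,1]>130)&(d>0)&(abs(q[...,2])<.03); print('pin',r.sum(),np.median(q[r],0))
b=~nb&(q[...,2]<.008)&(q[...,2]>0); 
for y0 in(-.08,0,.03): a=q[b&(abs(q[...,1]-y0)<.006)]; print('edge',np.percentile(a[:,0],[.5,99.5]),np.median(a[:,2]))
# hood in side camera: points above/behind in mount frame
snap('side'); q=(allpts('side')-O)@M; h=(abs(q[...,1])<.11)&(q[...,0]>.07)&(q[...,0]<.22)&(q[...,2]>.02)&(q[...,2]<.2)
a=q[h]; print('hood',len(a))
for z0 in np.arange(.02,.2,.02):
    b=a[abs(a[:,2]-z0)<.01]; print(z0.round(2),len(b),np.percentile(b[:,0],[5,50,95]) if len(b) else '', np.percentile(b[:,1],[2,98]) if len(b) else '')
```

```text
[ 0.5006 -0.1309  0.1674] [-0.0268 -0.0907  0.1183] [ 15.   17.8 -27.5  24.4 -60.6  43.7]
pack 4252 [-0.0358  0.0066  0.0119] ((-36.215755462646484, -0.7522201538085938), (21.2491512298584, 161.5507354736328), 0.010787245817482471)
pin 140 [ 0.0584 -0.0001  0.0059]
edge [-0.055   0.0508] 0.004000995747940146
edge [-0.0583  0.0515] 0.003970810893696925
edge [-0.0574  0.0512] 0.00400660118694938
hood 247
0.02 24 [0.0881 0.1043 0.1438] [-0.1091  0.0995]
0.04 43 [0.0927 0.1174 0.1541] [-0.1098  0.0981]
0.06 42 [0.1012 0.1325 0.1618] [-0.1095  0.099 ]
0.08 55 [0.1052 0.1265 0.1639] [-0.1095  0.102 ]
0.1 43 [0.116  0.136  0.1724] [-0.1093  0.1008]
0.12 36 [0.1169 0.1273 0.1602] [-0.1095  0.1024]
0.14 4 [0.1218 0.1246 0.1279] [-0.1099  0.1024]
0.16 0  
0.18 0
```

The pack lies flat, centred at tray (-36, -1) mm, and the pin is up. Now the hood: I check the free space behind it and plan the push.

```bash
cat > hood.py <<'E'
from mount import *
def P(q,r=.150,t=.053): 
    X=np.array([.090-r*np.cos(q)+t*np.sin(q),0,.006+r*np.sin(q)+t*np.cos(q)]); return X
def world(q,gap=0.,w=.015):
    X=O+M@P(q)+gap*h; return X+h*w*np.clip((q-.436)/.3,-1,1)
Rv=frame((0,0,-1),np.degrees(yaw))
E
python3 - <<'E'
from hood import *
from h import *
np.set_printoptions(precision=4,suppress=True)
s=sense();print('now',s['tcp_pos'])
for q in(1.9,1.75): print(q,'tab end',O+M@P(q,.172),'tcp contact',world(q))
for n in('scene','side'):
    W=allpts(n); d=load(n)[2]; a=W[(d>0)&(W[...,0]>.35)&(W[...,0]<.75)&(W[...,1]<-.38)&(W[...,2]>.05)]; print(n,len(a),np.percentile(a[:,1],[1,50,99]) if len(a) else '')
S=world(1.9,.06)
a=s['tcp_pos']+np.array([0,0,.25]); b=np.array([S[0],S[1],a[2]])
plan(a,Rv,6); plan(b,Rv,10,start=(a,Rv)); plan(S,Rv,5,start=(b,Rv)); print(a,b,S)
E
```

```text
now [ 0.5008 -0.1311  0.1667]
1.9 tab end [ 0.5353 -0.3364  0.2917] tcp contact [ 0.5305 -0.353   0.2699]
1.75 tab end [ 0.5428 -0.3107  0.2949] tcp contact [ 0.5371 -0.3304  0.2736]
scene 4429 [-1.9378 -1.2048 -0.9903]
side 4805 [-1.9388 -1.3916 -1.0068]
6 rows t(cm) [-0.003  1.056 -4.064] a [ 0.0726  0.0002 -0.0002] |t| 4.2 |a| 0.073
10 rows t(cm) [0.905 2.648 0.   ] a [0. 0. 0.] |t| 2.8 |a| 0.0
5 rows t(cm) [0.    0.    2.937] a [0. 0. 0.] |t| 2.94 |a| 0.0
[ 0.5008 -0.1311  0.4167] [ 0.5138 -0.4107  0.4167] [ 0.5138 -0.4107  0.2699]
```

>>> drive_tool([
  {"tx": 0, "ty": 0.9, "tz": -3.48, "ax": 0.0622, "ay": 0, "az": 0, "claw": 0},
  {"tx": 0, "ty": 0.9, "tz": -3.48, "ax": 0.0622, "ay": 0, "az": 0, "claw": 0},
  {"tx": 0, "ty": 0.9, "tz": -3.48, "ax": 0.0622, "ay": 0, "az": 0, "claw": 0},
  {"tx": 0, "ty": 0.9, "tz": -3.48, "ax": 0.0622, "ay": 0, "az": 0, "claw": 0},
  {"tx": 0, "ty": 0.9, "tz": -3.48, "ax": 0.0622, "ay": 0, "az": 0, "claw": 0},
  {"tx": 0, "ty": 0.9, "tz": -3.48, "ax": 0.0622, "ay": 0, "az": 0, "claw": 0},
  {"tx": 0, "ty": 0.9, "tz": -3.48, "ax": 0.0622, "ay": 0, "az": 0, "claw": 0},
  {"tx": 0, "ty": 0, "tz": 0, "ax": 0, "ay": 0, "az": 0, "claw": 0},
  {"tx": 0, "ty": 0, "tz": 0, "ax": 0, "ay": 0, "az": 0, "claw": 0},
])

```text
time_s: 23.92
tcp_pos: [0.5012, -0.1335, 0.4187]
ee_rot: [[0.959, -0.283, 0.004], [-0.283, -0.959, -0.0], [0.004, -0.001, -1.0]]
wrist_force: [-0.7, 0.4, -1.0]
gripper_width: 0.007
gripper_force: 0.0
```

>>> drive_tool([
  {"tx": 0.9, "ty": 2.65, "tz": 0, "ax": 0, "ay": 0, "az": 0, "claw": 0},
  {"tx": 0.9, "ty": 2.65, "tz": 0, "ax": 0, "ay": 0, "az": 0, "claw": 0},
  {"tx": 0.9, "ty": 2.65, "tz": 0, "ax": 0, "ay": 0, "az": 0, "claw": 0},
  {"tx": 0.9, "ty": 2.65, "tz": 0, "ax": 0, "ay": 0, "az": 0, "claw": 0},
  {"tx": 0.9, "ty": 2.65, "tz": 0, "ax": 0, "ay": 0, "az": 0, "claw": 0},
  {"tx": 0.9, "ty": 2.65, "tz": 0, "ax": 0, "ay": 0, "az": 0, "claw": 0},
  {"tx": 0.9, "ty": 2.65, "tz": 0, "ax": 0, "ay": 0, "az": 0, "claw": 0},
  {"tx": 0.9, "ty": 2.65, "tz": 0, "ax": 0, "ay": 0, "az": 0, "claw": 0},
  {"tx": 0.9, "ty": 2.65, "tz": 0, "ax": 0, "ay": 0, "az": 0, "claw": 0},
  {"tx": 0.9, "ty": 2.65, "tz": 0, "ax": 0, "ay": 0, "az": 0, "claw": 0},
])

```text
time_s: 24.75
tcp_pos: [0.5124, -0.413, 0.4133]
ee_rot: [[0.96, -0.28, -0.006], [-0.28, -0.96, 0.002], [-0.007, -0.0, -1.0]]
wrist_force: [0.5, -0.2, -0.5]
gripper_width: 0.002
gripper_force: 0.0
```

>>> drive_tool([
  {"tx": 0, "ty": 0, "tz": 0, "ax": 0, "ay": 0, "az": 0, "claw": 0},
  {"tx": 0, "ty": 0, "tz": 0, "ax": 0, "ay": 0, "az": 0, "claw": 0},
  {"tx": 0, "ty": 0, "tz": 0, "ax": 0, "ay": 0, "az": 0, "claw": 0},
])

```text
time_s: 25.0
tcp_pos: [0.5123, -0.4115, 0.4142]
ee_rot: [[0.96, -0.28, -0.005], [-0.28, -0.96, 0.002], [-0.006, 0.0, -1.0]]
wrist_force: [0.9, 1.4, 0.2]
gripper_width: 0.006
gripper_force: 0.0
```

Run:
```python
from hood import *
from h import *
np.set_printoptions(precision=4,suppress=True)
s,im,d,p=snap('wrist');print(s['tcp_pos'],(Rv.T@s['ee_rot']).round(3).tolist(),s['gripper_width'],s['joints'].round(1))
plan(world(1.9,.06),Rv,5)
q=(allpts('wrist')-O)@M; m=(abs(q[...,1]+0)<.105)&(q[...,0]>.1)&(q[...,0]<.25)&(q[...,2]>.03)&(q[...,2]<.19)&(d>0)
a=q[m]; ang=np.pi-np.arctan2(a[:,2]-.006,a[:,0]-.09)-np.arctan2(.053,np.hypot(a[:,0]-.09,a[:,2]-.006)) if 0 else None
for z0 in(.05,.08,.11,.14,.16): b=a[abs(a[:,2]-z0)<.01]; print(z0,len(b),np.percentile(b[:,0],[5,50,95]) if len(b)>5 else '')
for qq in(1.75,1.8,1.85,1.9):print(qq,P(qq,.172),P(qq,.1))
```

```text
[ 0.5123 -0.4115  0.4142] [[1.0, -0.001, -0.006], [0.001, 1.0, 0.0], [0.006, -0.0, 1.0]] 0.0059026637964605414 [-24.7  22.8  28.2   0.  -95.7  98.4]
5 rows t(cm) [ 0.032 -0.017  2.905] a [ 0.0001  0.0008 -0.0001] |t| 2.9 |a| 0.001
0.05 629 [0.1561 0.159  0.1619]
0.08 769 [0.1657 0.1686 0.1714]
0.11 932 [0.1751 0.178  0.181 ]
0.14 4817 [0.1534 0.1703 0.1885]
0.16 3382 [0.1336 0.1425 0.1904]
1.75 [0.1728 0.     0.1658] [0.16  0.    0.095]
1.8 [0.1807 0.     0.1615] [0.1643 0.     0.0913]
1.85 [0.1883 0.     0.1567] [0.1685 0.     0.0875]
1.9 [0.1958 0.     0.1516] [0.1725 0.     0.0835]
```

>>> drive_tool([
  {"tx": 0.03, "ty": 0, "tz": 2.9, "ax": 0, "ay": 0.001, "az": 0, "claw": 0},
  {"tx": 0.03, "ty": 0, "tz": 2.9, "ax": 0, "ay": 0.001, "az": 0, "claw": 0},
  {"tx": 0.03, "ty": 0, "tz": 2.9, "ax": 0, "ay": 0.001, "az": 0, "claw": 0},
  {"tx": 0.03, "ty": 0, "tz": 2.9, "ax": 0, "ay": 0.001, "az": 0, "claw": 0},
  {"tx": 0.03, "ty": 0, "tz": 2.9, "ax": 0, "ay": 0.001, "az": 0, "claw": 0},
  {"tx": 0, "ty": 0, "tz": 0, "ax": 0, "ay": 0, "az": 0, "claw": 0},
  {"tx": 0, "ty": 0, "tz": 0, "ax": 0, "ay": 0, "az": 0, "claw": 0},
  {"tx": 0, "ty": 0, "tz": 0, "ax": 0, "ay": 0, "az": 0, "claw": 0},
])

```text
time_s: 25.72
tcp_pos: [0.5145, -0.4124, 0.2739]
ee_rot: [[0.96, -0.279, 0.005], [-0.279, -0.96, -0.004], [0.006, 0.003, -1.0]]
wrist_force: [-0.0, -0.1, 0.8]
gripper_width: 0.005
gripper_force: 0.0
```

Run:
```python
from hood import *
s=sense(); c=s['tcp_pos']; print(c,s['wrist_force'])
def rows(qs,c):
    for q in qs:
        n=world(q); e=Rv.T@(n-c); print(f'q{q:.2f} {e[0]*100:.2f},{e[1]*100:.2f},{e[2]*100:.2f}'); c=n
n=world(1.87); e=Rv.T@(n-c)*100; print('approach',e.round(2))
rows(np.arange(1.80,-.01,-.075),n)
```

```text
[ 0.51449719 -0.41243195  0.27386888] [-0.02929917 -0.11650251  0.7536921 ]
approach [-0.12 -6.62  0.3 ]
q1.80 0.00,-1.10,-0.19
q1.73 -0.00,-1.19,-0.11
q1.65 -0.00,-1.19,-0.02
q1.58 0.00,-1.19,0.07
q1.50 -0.00,-1.18,0.15
q1.43 0.00,-1.17,0.24
q1.35 0.00,-1.15,0.33
q1.28 -0.00,-1.12,0.41
q1.20 -0.00,-1.08,0.50
q1.13 -0.00,-1.04,0.58
q1.05 0.00,-1.00,0.65
q0.98 -0.00,-0.95,0.73
q0.90 -0.00,-0.89,0.80
q0.83 0.00,-0.83,0.86
q0.75 0.00,-0.76,0.92
q0.68 0.00,-0.99,0.97
q0.60 -0.00,-0.99,1.02
q0.53 0.00,-0.91,1.07
q0.45 0.00,-0.83,1.10
q0.38 -0.00,-0.75,1.13
q0.30 0.00,-0.66,1.16
q0.23 -0.00,-0.57,1.18
q0.15 -0.00,-0.48,1.19
q0.08 0.00,-0.09,1.19
q0.00 -0.00,0.07,1.19
```

>>> drive_tool([
  {"tx": -0.1, "ty": -2, "tz": 0.1, "ax": 0, "ay": 0, "az": 0, "claw": 0},
  {"tx": 0, "ty": -2, "tz": 0.1, "ax": 0, "ay": 0, "az": 0, "claw": 0},
  {"tx": 0, "ty": -1.3, "tz": 0.1, "ax": 0, "ay": 0, "az": 0, "claw": 0},
  {"tx": 0, "ty": -1.3, "tz": 0, "ax": 0, "ay": 0, "az": 0, "claw": 0},
  {"tx": 0, "ty": -1.1, "tz": -0.19, "ax": 0, "ay": 0, "az": 0, "claw": 0},
  {"tx": 0, "ty": -1.19, "tz": -0.11, "ax": 0, "ay": 0, "az": 0, "claw": 0},
  {"tx": 0, "ty": -1.19, "tz": -0.02, "ax": 0, "ay": 0, "az": 0, "claw": 0},
  {"tx": 0, "ty": 0, "tz": 0, "ax": 0, "ay": 0, "az": 0, "claw": 0},
  {"tx": 0, "ty": 0, "tz": 0, "ax": 0, "ay": 0, "az": 0, "claw": 0},
  {"tx": 0, "ty": 0, "tz": 0, "ax": 0, "ay": 0, "az": 0, "claw": 0},
])

```text
time_s: 26.55
tcp_pos: [0.5406, -0.315, 0.2707]
ee_rot: [[0.96, -0.28, 0.002], [-0.28, -0.96, -0.001], [0.002, 0.0, -1.0]]
wrist_force: [0.2, 0.6, -0.6]
gripper_width: 0.003
gripper_force: 0.0
```

```bash
cat > chk.py <<'E'
from hood import *
from h import *
import sys
np.set_printoptions(precision=4,suppress=True)
s,im,d,p=snap('wrist'); print(s['tcp_pos'],s['wrist_force'],'should be',world(float(sys.argv[1])))
q=(allpts('wrist')-O)@M; x,z=q[...,0]-.09,q[...,2]-.006
r=np.hypot(x,z); m=(abs(q[...,1])<.1)&(abs(q[...,1])>.035)&(d>0)&(r>.07)&(r<.165)
# outer panel point: angle of (x,z) = pi - q - atan(53/l)
l=np.sqrt(np.maximum(r**2-.053**2,1e-6)); qq=np.pi-np.arctan2(z,x)-np.arctan2(.053,l)
qq=(np.arctan2(z,-x)-np.arctan2(.053,l)); qq=qq[m]; H,e=np.histogram(qq,np.arange(-.1,2.1,.02)); i=H.argsort()[-4:]; print('hood q',[(e[k].round(2),H[k]) for k in i])
E
python3 chk.py 1.65
```

```text
[ 0.5406 -0.315   0.2707] [ 0.1642  0.6369 -0.5831] should be [ 0.5415 -0.3152  0.2741]
hood q [(np.float64(1.62), np.int64(591)), (np.float64(1.64), np.int64(604)), (np.float64(1.32), np.int64(840)), (np.float64(1.68), np.int64(4413))]
```

The hood follows: 1.87 → 1.69 rad.

>>> drive_tool([
  {"tx": 0, "ty": -1.19, "tz": -0.1, "ax": 0, "ay": 0, "az": 0, "claw": 0},
  {"tx": 0, "ty": -1.18, "tz": 0.05, "ax": 0, "ay": 0, "az": 0, "claw": 0},
  {"tx": 0, "ty": -1.17, "tz": 0.2, "ax": 0, "ay": 0, "az": 0, "claw": 0},
  {"tx": 0, "ty": -1.15, "tz": 0.3, "ax": 0, "ay": 0, "az": 0, "claw": 0},
  {"tx": 0, "ty": -1.12, "tz": 0.41, "ax": 0, "ay": 0, "az": 0, "claw": 0},
  {"tx": 0, "ty": -1.08, "tz": 0.5, "ax": 0, "ay": 0, "az": 0, "claw": 0},
  {"tx": 0, "ty": -1.04, "tz": 0.58, "ax": 0, "ay": 0, "az": 0, "claw": 0},
  {"tx": 0, "ty": 0, "tz": 0, "ax": 0, "ay": 0, "az": 0, "claw": 0},
  {"tx": 0, "ty": 0, "tz": 0, "ax": 0, "ay": 0, "az": 0, "claw": 0},
  {"tx": 0, "ty": 0, "tz": 0, "ax": 0, "ay": 0, "az": 0, "claw": 0},
])

```text
time_s: 27.43
tcp_pos: [0.563, -0.239, 0.2514]
ee_rot: [[0.96, -0.28, 0.002], [-0.28, -0.96, -0.001], [0.002, 0.001, -1.0]]
wrist_force: [-0.4, 0.7, -0.3]
gripper_width: 0.006
gripper_force: 0.0
```

```bash
python3 chk.py 1.125
```

```text
[ 0.563  -0.239   0.2514] [-0.3993  0.6737 -0.2602] should be [ 0.5636 -0.239   0.2513]
hood q [(np.float64(1.06), np.int64(310)), (np.float64(0.78), np.int64(426)), (np.float64(1.12), np.int64(3144)), (np.float64(1.14), np.int64(8092))]
```

On track, with the hood at about 1.15 rad. I continue.

>>> drive_tool([
  {"tx": 0, "ty": -1.0, "tz": 0.65, "ax": 0, "ay": 0, "az": 0, "claw": 0},
  {"tx": 0, "ty": -0.95, "tz": 0.73, "ax": 0, "ay": 0, "az": 0, "claw": 0},
  {"tx": 0, "ty": -0.89, "tz": 0.8, "ax": 0, "ay": 0, "az": 0, "claw": 0},
  {"tx": 0, "ty": -0.83, "tz": 0.86, "ax": 0, "ay": 0, "az": 0, "claw": 0},
  {"tx": 0, "ty": -0.76, "tz": 0.92, "ax": 0, "ay": 0, "az": 0, "claw": 0},
  {"tx": 0, "ty": -0.9, "tz": 0.97, "ax": 0, "ay": 0, "az": 0, "claw": 0},
  {"tx": 0, "ty": -0.9, "tz": 1.02, "ax": 0, "ay": 0, "az": 0, "claw": 0},
  {"tx": 0, "ty": 0, "tz": 0, "ax": 0, "ay": 0, "az": 0, "claw": 0},
  {"tx": 0, "ty": 0, "tz": 0, "ax": 0, "ay": 0, "az": 0, "claw": 0},
  {"tx": 0, "ty": 0, "tz": 0, "ax": 0, "ay": 0, "az": 0, "claw": 0},
])

```text
time_s: 28.32
tcp_pos: [0.5806, -0.1795, 0.1922]
ee_rot: [[0.96, -0.28, 0.002], [-0.28, -0.96, -0.002], [0.003, 0.001, -1.0]]
wrist_force: [-0.1, 0.8, 0.8]
gripper_width: 0.009
gripper_force: 0.0
```

```bash
python3 chk.py 0.6
```

```text
[ 0.5806 -0.1795  0.1922] [-0.0805  0.8439  0.8007] should be [ 0.5815 -0.1775  0.1918]
hood q [(np.float64(1.36), np.int64(141)), (np.float64(0.54), np.int64(515)), (np.float64(0.58), np.int64(3157)), (np.float64(0.56), np.int64(14911))]
```

>>> drive_tool([
  {"tx": 0, "ty": -0.7, "tz": 1.07, "ax": 0, "ay": 0, "az": 0, "claw": 0},
  {"tx": 0, "ty": -0.7, "tz": 1.1, "ax": 0, "ay": 0, "az": 0, "claw": 0},
  {"tx": 0, "ty": -0.6, "tz": 1.13, "ax": 0, "ay": 0, "az": 0, "claw": 0},
  {"tx": 0, "ty": -0.5, "tz": 1.16, "ax": 0, "ay": 0, "az": 0, "claw": 0},
  {"tx": 0, "ty": -0.4, "tz": 1.18, "ax": 0, "ay": 0, "az": 0, "claw": 0},
  {"tx": 0, "ty": -0.3, "tz": 1, "ax": 0, "ay": 0, "az": 0, "claw": 0},
  {"tx": 0, "ty": -0.1, "tz": 0.8, "ax": 0, "ay": 0, "az": 0, "claw": 0},
  {"tx": 0, "ty": 0, "tz": 0, "ax": 0, "ay": 0, "az": 0, "claw": 0},
  {"tx": 0, "ty": 0, "tz": 0, "ax": 0, "ay": 0, "az": 0, "claw": 0},
  {"tx": 0, "ty": 0, "tz": 0, "ax": 0, "ay": 0, "az": 0, "claw": 0},
])

```text
time_s: 29.2
tcp_pos: [0.5904, -0.148, 0.1182]
ee_rot: [[0.96, -0.28, 0.003], [-0.28, -0.96, -0.002], [0.004, 0.001, -1.0]]
wrist_force: [0.4, -0.3, -0.1]
gripper_width: 0.008
gripper_force: 0.0
```

```bash
python3 chk.py 0.0
```

```text
[ 0.5904 -0.148   0.1182] [ 0.4114 -0.2956 -0.0823] should be [ 0.5933 -0.137   0.0997]
hood q [(np.float64(0.72), np.int64(317)), (np.float64(0.04), np.int64(1753)), (np.float64(0.08), np.int64(5748)), (np.float64(0.06), np.int64(19983))]
```

>>> drive_tool([
  {"tx": 0, "ty": 0, "tz": 0.4, "ax": 0, "ay": 0, "az": 0, "claw": 0},
  {"tx": 0, "ty": 0, "tz": 0.4, "ax": 0, "ay": 0, "az": 0, "claw": 0},
  {"tx": 0, "ty": 0, "tz": 0.2, "ax": 0, "ay": 0, "az": 0, "claw": 0},
  {"tx": 0, "ty": 0, "tz": 0, "ax": 0, "ay": 0, "az": 0, "claw": 0},
  {"tx": 0, "ty": 0, "tz": 0, "ax": 0, "ay": 0, "az": 0, "claw": 0},
])

```text
time_s: 29.67
tcp_pos: [0.5898, -0.148, 0.1077]
ee_rot: [[0.96, -0.28, 0.002], [-0.28, -0.96, -0.001], [0.002, 0.001, -1.0]]
wrist_force: [0.5, -0.2, 0.8]
gripper_width: 0.007
gripper_force: 0.0
```

```bash
python3 chk.py 0.0
```

```text
[ 0.5898 -0.148   0.1077] [ 0.4688 -0.1807  0.7739] should be [ 0.5933 -0.137   0.0997]
hood q [(np.float64(0.66), np.int64(482)), (np.float64(0.04), np.int64(1588)), (np.float64(0.0), np.int64(6352)), (np.float64(0.02), np.int64(21393))]
```

>>> drive_tool([
  {"tx": 0, "ty": 0, "tz": 0.2, "ax": 0, "ay": 0, "az": 0, "claw": 0},
  {"tx": 0, "ty": 0, "tz": 0.2, "ax": 0, "ay": 0, "az": 0, "claw": 0},
  {"tx": 0, "ty": 0, "tz": 0.1, "ax": 0, "ay": 0, "az": 0, "claw": 0},
  {"tx": 0, "ty": 0, "tz": 0, "ax": 0, "ay": 0, "az": 0, "claw": 0},
  {"tx": 0, "ty": 0, "tz": 0, "ax": 0, "ay": 0, "az": 0, "claw": 0},
])

```text
time_s: 30.13
tcp_pos: [0.5901, -0.148, 0.103]
ee_rot: [[0.96, -0.28, 0.003], [-0.28, -0.96, -0.002], [0.003, 0.001, -1.0]]
wrist_force: [0.5, -0.5, 1.1]
gripper_width: 0.007
gripper_force: 0.3
```

```bash
python3 chk.py 0.0
```

```text
[ 0.5901 -0.148   0.103 ] [ 0.5149 -0.5038  1.0919] should be [ 0.5933 -0.137   0.0997]
hood q [(np.float64(0.62), np.int64(652)), (np.float64(-0.04), np.int64(1045)), (np.float64(0.0), np.int64(12003)), (np.float64(-0.02), np.int64(16673))]
```

>>> drive_tool([
  {"tx": 0, "ty": 0, "tz": 0.15, "ax": 0, "ay": 0, "az": 0, "claw": 0},
  {"tx": 0, "ty": 0, "tz": 0.15, "ax": 0, "ay": 0, "az": 0, "claw": 0},
  {"tx": 0, "ty": 0, "tz": 0, "ax": 0, "ay": 0, "az": 0, "claw": 0},
  {"tx": 0, "ty": 0, "tz": 0, "ax": 0, "ay": 0, "az": 0, "claw": 0},
])

```text
time_s: 30.52
tcp_pos: [0.5903, -0.148, 0.1025]
ee_rot: [[0.96, -0.279, 0.004], [-0.279, -0.96, -0.002], [0.004, 0.001, -1.0]]
wrist_force: [-3.9, 1.7, 11.7]
gripper_width: 0.006
gripper_force: 5.5
```

The stop shows clearly: 11.7 N with no further travel. I lift off and check.

>>> drive_tool([
  {"tx": 0, "ty": 0, "tz": -0.5, "ax": 0, "ay": 0, "az": 0, "claw": 0},
  {"tx": 0, "ty": 0, "tz": -2, "ax": 0, "ay": 0, "az": 0, "claw": 0},
  {"tx": 0, "ty": 0, "tz": -4, "ax": 0, "ay": 0, "az": 0, "claw": 0},
  {"tx": 0, "ty": 0, "tz": -4, "ax": 0, "ay": 0, "az": 0, "claw": 0},
  {"tx": 0, "ty": 0, "tz": -2, "ax": 0, "ay": 0, "az": 0, "claw": 0},
  {"tx": 0, "ty": 0, "tz": 0, "ax": 0, "ay": 0, "az": 0, "claw": 0},
  {"tx": 0, "ty": 0, "tz": 0, "ax": 0, "ay": 0, "az": 0, "claw": 0},
  {"tx": 0, "ty": 0, "tz": 0, "ax": 0, "ay": 0, "az": 0, "claw": 0},
])

```text
time_s: 31.18
tcp_pos: [0.5889, -0.1475, 0.2236]
ee_rot: [[0.96, -0.281, 0.0], [-0.281, -0.96, -0.001], [0.0, 0.001, -1.0]]
wrist_force: [0.3, 0.6, -0.7]
gripper_width: 0.003
gripper_force: 0.0
```

```bash
python3 chk.py 0.0
python3 - <<'E'
from station import *
print(finish_job())
E
```

```text
[ 0.5889 -0.1475  0.2236] [ 0.2994  0.5652 -0.6783] should be [ 0.5933 -0.137   0.0997]
hood q [(np.float64(0.02), np.int64(67)), (np.float64(-0.04), np.int64(336)), (np.float64(0.0), np.int64(3697)), (np.float64(-0.02), np.int64(4900))]
the job is handed in; nothing more can be done
None
```

I handed the job in at about 31 s, and by my camera and force readings the tray is locked, the swab pack lies flat in the trough and the hood is shut; the verdict was not shown to me.

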